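# Show the first grooved rail to the inspection camera

### The job

The saw is off and its blade wound down: raise the blade guard gently right up onto its stop and leave it there, then take the freshly grooved rail out from under it. Hold the rail in the air in front of the inspection camera, level and with the groove still underneath, its bare sawn end (not the green waxed end) facing the lens squarely, centred on the lens and 10 cm from it, and finish there, still holding it steady. Do not touch the camera, and leave the things lying on the saw table where they are.

Things in the scene. Friction and masses are not known exactly. Their poses are not given: they have to be found in the camera images.
- saw: throat plate of the saw (flush, aluminium, 84 mm wide, dark slot along x, no blade up) and the guard's fixed grey pedestal: 128 mm wide, x 190 to 320, 62 mm high, hinge cheeks 100 mm high. Origin: on the slot at table height; x along the slot away from the robot, z up. Fixed fences: x 420 to 480, y 70 to 430, 136 mm high; x 20 to 520, y -549 to -622, 82 mm high
- guard (a joint): clear plastic blade guard with red trim, a hood open below, hinged at its far end: 0 rad = down, 1.2 rad = up on its stop; starts at 0 to 0.15. Its friction hinge stays wherever it is left; lifting takes 4 to 8 N at the grip bar. Fully up, its front edge is about 300 mm above the table at the saw's x = +75 mm: the slot nearer to the robot than x = +60 mm is then open from above
- guard_grip (a point): middle of the guard's black round grip bar, 14 mm thick, 79 mm free length, along the saw's y, 41 mm in front of the red nose plate, held by a bracket at each end. About 58 mm above the table when the guard is down, 347 mm when up; 293 mm from the hinge axis. This frame turns with the guard; the round bar can turn between the fingers
- guard_hinge (a point): middle of the guard's hinge axis (its y axis), 85 mm above the table, 215 mm along x from the saw's origin; fixed, parallel to the saw's frame. Down, the guard covers the saw's x -37 to +210, y -48 to +48 mm, lower edge 32 mm, top 72 mm (front) to 102 mm (rear) above the table, with a black spigot 58 mm wide, 34 mm high on top near the hinge
- rail: freshly grooved beech rail, 150 mm long (x), 44 mm wide (y), 22 mm thick (z), about 100 g, lying flat on the table over the slot under the guard, sawn end pointing away from the robot. A groove 8 mm wide and deep runs along the middle of its underside. Origin: centre of its underside; +x to the bare sawn end, -x to the end painted with green wax, z up
- sawn_end (a point): centre of the rail's bare sawn end face (75 mm along the rail's x from its origin, 11 mm above its underside)
- camera: inspection camera on a stand: dark steel base plate 110 x 90 x 12 mm, steel column 16 mm thick, 322 mm high, blue camera 42 mm square with black lens and white ring light 60 mm across, clamped to the column at a height that varies. Origin: foot of the column on the table; x is the level direction in which the camera looks. Must not be touched
- lens (a point): centre of the front face of the lens, 91 mm in front of the column, 170 to 250 mm above the table; its x axis points level out of the lens along the line of sight, z up. The sawn end belongs 100 mm out along this x axis
- push_stick: yellow plastic push stick, 270 x 60 x 10 mm, lying flat on the saw table along its x; origin: underside, near the middle. Leave alone
- try_square: try square with dark wooden stock 100 x 18 x 20 mm (along its y) and steel blade 150 x 30 x 3 mm (along its x), lying flat; origin: underside of the stock's middle. Leave alone
- tape: yellow and black tape measure, 68 x 34 x 64 mm, standing on its edge; origin: centre of its underside. Leave alone
Mind the look-alikes: they are no part of the job. What is shaped like the rail but black or red is not meant.

How it is judged:
By the outcome, as a careful person would: the job done as asked, in the order asked, and still so for the second after the job is handed in, while the arm keeps its last pose, push and grip.
It also fails if it takes over 69 s, if anything falls off the work surface, if the arm or the gripper's body presses on something with over 40 N, if the wrist force passes 120 N, or if a joint passes its speed limit or range.

### The arm

A 6-joint arm with a two-finger parallel gripper is mounted at the origin on the work surface. World frame = base frame: x ahead of the robot, y to its left, z up, the work surface at z = 0. Lengths are in m, angles in rad, forces in N, time in s.
With the tool pointing down it reaches from about 0.425 to 0.925 m from the base axis. Payload 12.5 kg.
Tool frame: the origin (TCP) lies midway between the tips of the shut fingers; the grasp point (between the pads) lies 19 mm behind it; z points along the fingers, y is the line along which they close (so a half turn about z gives the same grasp; the last joint's range is limited). The gripper opens to 85 mm and grips with 20 to 120 N. Pads are 22 mm wide; open, the fingers measure 114 mm over their backs; the gripper's body (76 mm by 85 mm) begins 54 mm behind the grasp point. The pads swing forward as they close: fully open they stand 13 mm farther back than shut.
Start: joints at [-1.295, 0.491, 1.559, -0, 1.092, -0.106], TCP at [0.233, -0.58, 0.197] pointing down, gripper open.
Joint ranges: [-3.1, 3.1], [-0.84, 2.19], [0.05, 2.79], [-1.13, 4.28], [0.06, 2.93], [-2.69, 2.69]. Speed limits (rad/s): [2.22, 2.22, 2.79, 3.14, 3.14, 3.14].

### API

Orientations are given as a unit quaternion [x, y, z, w].
In Python, from cell import env gives the robot as it stands.
- The arm moves only by the tool move_arm, never from a script. Its argument "deltas" is a list of rows, each an object of numbers: "x", "y", "z": the shift along the tool's x, y, z in mm; "rx", "ry", "rz": the turn, a rotation vector about the tool's x, y, z in degrees. A call has 1 to 8 rows; each row is the pose to reach, as a shift and turn from the pose commanded when the call began, along the tool's axes at that moment; what a row does not reach only later rows make up. A row lasts 1/8 s, in which the tool goes at most 62.5 mm and 10.7 degrees, less where a joint would pass 70% of its speed; a pose out of reach is approached as far as the arm can. A call with a gripper value outside its range is refused whole. "grip" is the closure, from 0 (fully open) to 1 (shut), set as the call begins (left out, the last holds). The fingers move at their own pace and stop on an object; "newtons" is the grip in N (left out, the last holds). Time passes only in rows, so rows that repeat a pose let the fingers close. It gives the time, the measured TCP pose, the force, the opening and the grip force at its end, in the units of the state.
- env.get_state(): the state, without advancing time (a new reading comes with each control period).
- env.camera(name): name is "scene" or "side" or "wrist"; returns the picture (384x512x3 uint8, blue, green, red); there is no depth.
- env.camera_model(name): a dict with "fov_y" (degrees; the focal length in pixels is half the picture's height over the tangent of half this angle, whatever the lens; pixels are square), "cx", "cy" (the principal point, pixels), "R" (3x3) and "t" (3): a world point X has camera coordinates R X + t. Camera axes: x right, y down, z forward; pixel columns grow to the right and rows downward; lengths in m; the calibration is good to about 2 mm. A picture is of the moment at which its call begins: read the wrist's pose just before it. camera_model takes no time and is no camera call; for the wrist camera it gives the pose at the moment of the call.
- env.job_done(): hands the job in; it is judged then, once.
The state is a dict: "time_s": time; "joint_positions": joint angles; "joint_vel": joint speeds; "joint_torque": joint torques, N m; "eef_pos": TCP position; "tool_rot": TCP orientation; "wrist_force": force on the tool from outside, world axes, zero at the start; "wrist_torque": the same for the moment, N m; "opening": opening from 0.0 (shut) to 1.0 (fully open); "grip_force": force on a finger pad.
Only numpy, scipy, OpenCV 4.12 (cv2) and the standard library are available. Lean on these libraries where they do the work, as an engineer would, in place of code of your own. Each camera call takes 0.05 s, during which the arm holds its last target. There are 200 camera calls.

## Working session

There is one attempt and no reset: what is moved stays moved. The work goes in short steps, Python scripts to look and compute and a tool call to move; the robot and the scene stay as the last step left them, time stands still between calls to the robot, and variables do not carry over. Pictures are saved under pics/ and viewed, at most 10 in all, crops included, and the job is handed in when it is done.

Besides the shell and the picture viewer there is one more tool, called after "Call:" as a command line: name --argument value ..., lists and objects as JSON in quotes. move_arm: Moves the arm, as the interface text tells. Its arguments: {"type":"object","properties":{"deltas":{"type":"array"},"grip":{"type":"number"},"newtons":{"type":"number"}},"required":["deltas"]}

```bash
mkdir -p pics; cat > h.py <<'E'
from cell import env
import numpy as np, cv2
from scipy.spatial.transform import Rotation as Rn
def K(m,h=384):
    f=h/2/np.tan(np.radians(m["fov_y"])/2); return f
def proj(m,X):
    c=np.array(m["R"])@np.array(X)+np.array(m["t"]); f=K(m); return np.array([m["cx"]+f*c[0]/c[2],m["cy"]+f*c[1]/c[2]])
def ray(m,u,v):
    R=np.array(m["R"]);o=-R.T@np.array(m["t"]);d=R.T@np.array([(u-m["cx"])/K(m),(v-m["cy"])/K(m),1]);return o,d/np.linalg.norm(d)
def onz(m,u,v,z):
    o,d=ray(m,u,v);return o+d*(z-o[2])/d[2]
def tri(obs):
    A=np.zeros((3,3));b=np.zeros(3)
    for m,u,v in obs:
        o,d=ray(m,u,v);P=np.eye(3)-np.outer(d,d);A+=P;b+=P@o
    X=np.linalg.solve(A,b);return X,[np.linalg.norm((np.eye(3)-np.outer(d,d))@(X-o)) for o,d in [ray(*q) for q in obs]]
def totool(X,s=None):
    s=s or env.get_state();return Rn.from_quat(s["tool_rot"]).inv().apply(np.array(X)-s["eef_pos"])*1000
E
python3 - <<'E'
from h import *
ims=[]
for n in("scene","side"):
    m=env.camera_model(n);print(n,m);i=env.camera(n);cv2.imwrite(f"pics/{n}0.png",i);cv2.imwrite(f"pics/{n}0b.png",cv2.resize(i,(800,600),interpolation=cv2.INTER_CUBIC))
i=env.camera("wrist");cv2.imwrite("pics/wrist0.png",i);print(env.camera_model("wrist"));print(env.get_state())
E
```

```text
scene {'fov_y': 50.50157201018633, 'cx': 253.49922672486127, 'cy': 198.72073236307102, 'R': array([[-0.40449017,  0.91447761, -0.01088145],
       [ 0.7116196 ,  0.30724427, -0.63182157],
       [-0.57444342, -0.26330907, -0.77503748]]), 't': array([ 0.13944991, -0.31249432,  1.87047553])}
side {'fov_y': 56.311005968913044, 'cx': 253.54418353667026, 'cy': 187.15006890489667, 'R': array([[-0.96469874, -0.26311541, -0.01125312],
       [-0.1357777 ,  0.53352574, -0.83481417],
       [ 0.2256563 , -0.80381625, -0.55041681]]), 't': array([0.54952467, 0.13655058, 1.05303895])}
{'fov_y': 66.02426143457228, 'cx': 248.19230526336264, 'cy': 189.2386444499561, 'R': array([[ 0.37288037, -0.92787892, -0.00096943],
       [-0.87946988, -0.35375923,  0.31841348],
       [-0.2957921 , -0.11787755, -0.94795143]]), 't': array([-0.62375883, -0.04225316,  0.38009565])}
{'time_s': 0.15, 'joint_positions': array([-1.29458554e+00,  4.91420938e-01,  1.55930271e+00, -2.14225363e-06,
        1.09170291e+00, -1.05591044e-01]), 'joint_vel': array([ 7.32855630e-04, -5.33746128e-05, -1.64426572e-04,  1.00845014e-03,
       -5.34522664e-04,  8.42019320e-04]), 'joint_torque': array([-1.16345171e-03, -6.18710732e+01, -2.61692047e+01, -1.62820106e-04,
        3.23988825e-03,  1.26230069e-05]), 'eef_pos': array([ 0.23284467, -0.57980357,  0.19656442]), 'tool_rot': array([ 9.81833511e-01,  1.89743992e-01, -3.64738704e-05, -4.15354794e-04]), 'wrist_force': array([ 0.12635233, -0.00604039, -0.26182131]), 'wrist_torque': array([-0.04029683, -0.01927944, -0.00470708]), 'grip_force': 0.0, 'opening': 1.0035165023431578}
```

View pics/scene0b.png

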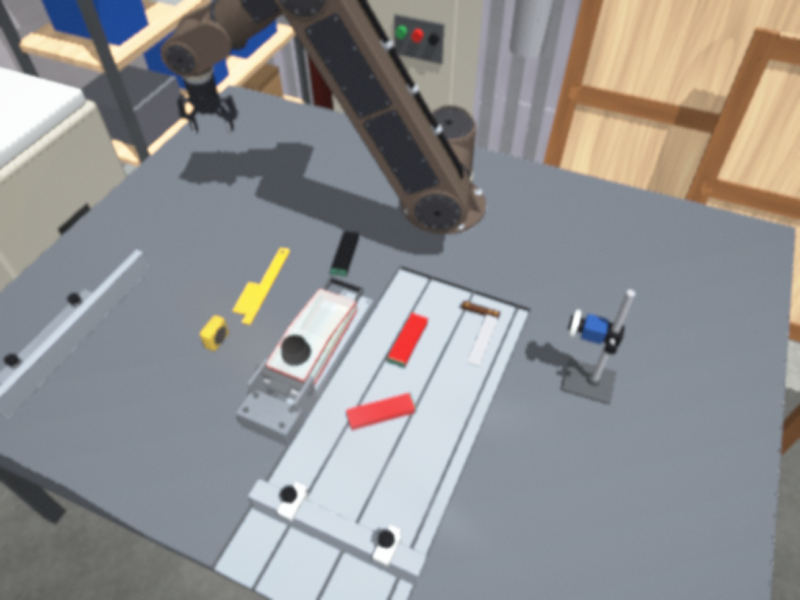

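View pics/side0b.png

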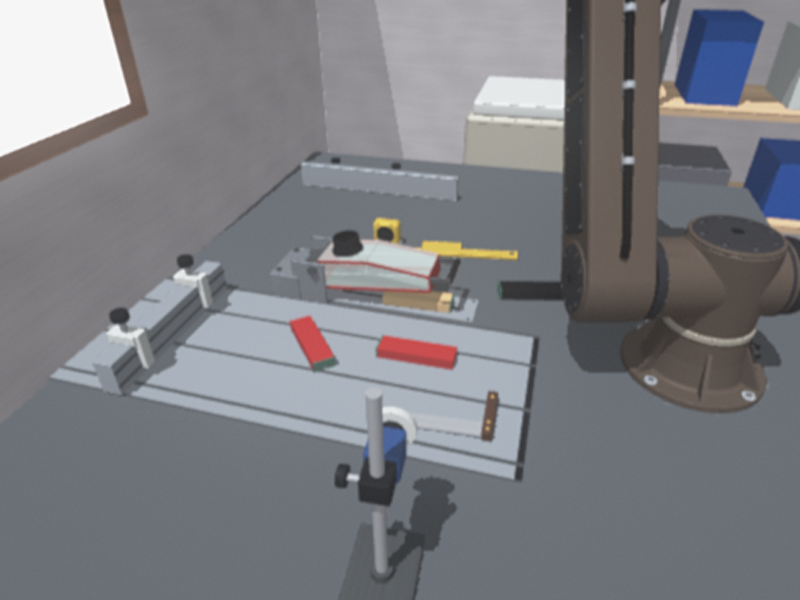

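The scene view (800x600 scale) shows the guard at about (310,340), its pedestal at (275,395) and the inspection camera at (598,330). There are look-alikes: black (345,252) and red (408,340) and (380,410). In the side view the beech rail is under the guard at (418,300).

```bash
python3 - <<'E'
from h import *
s=env.camera_model("scene");d=env.camera_model("side")
k=.64
for n,u,v,z in [("grip",348,288,.058),("pedestal far L",240,412,.062),("ped far R",290,437,.062),("plate near?",365,297,0),("cambase",598,380,.0),("black",345,252,.02),("red1",408,340,.02),("stick",265,285,.01),("tape",213,333,.06)]:
    print(n,onz(s,u*k,v*k,z).round(3))
for n,u,v,z in [("rail near end",447,305,.011),("rail far",387,298,.011),("plate near",472,312,0),("ped",300,275,.06),("camfoot",381,573,0),("coltop",374,395,.322)]:
    print("side",n,onz(d,u*k,v*k,z).round(3))
print(tri([(s,575*k,323*k),(d,398*k,425*k)]))
a=cv2.imread("pics/scene0.png")[170:290,140:260];b=cv2.imread("pics/side0.png")[140:215,165:315]
cv2.imwrite("pics/c0.png",np.vstack([cv2.resize(cv2.copyMakeBorder(a,0,0,0,30,0),(600,480))[60:360],cv2.resize(b,(600,300),interpolation=2)]))
E
```

```text
grip [ 0.448 -0.085  0.058]
pedestal far L [ 0.86  -0.138  0.062]
ped far R [ 0.869 -0.009  0.062]
plate near? [ 0.415 -0.057  0.   ]
cambase [0.429 0.551 0.   ]
black [ 0.307 -0.168  0.02 ]
red1 [0.511 0.105 0.02 ]
stick [ 0.489 -0.311  0.01 ]
tape [ 0.703 -0.314  0.06 ]
side rail near end [ 0.474 -0.067  0.011]
side rail far [ 0.607 -0.061  0.011]
side plate near [ 0.42 -0.07  0.  ]
side ped [ 0.795 -0.031  0.06 ]
side camfoot [0.444 0.535 0.   ]
side coltop [0.44  0.544 0.322]
(array([0.44236637, 0.45873772, 0.18939741]), [np.float64(0.0032156728245179367), np.float64(0.003215672824517803)])
```

View pics/c0.png

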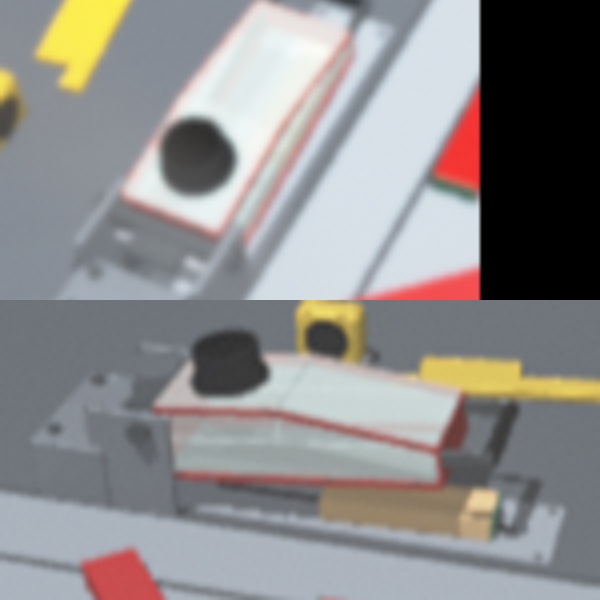

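Call:
move_arm --deltas '[{"x": 0,"y": 0,"z": -50,"rz": -8},{"x": 55,"y": -48,"z": -90,"rz": -16},{"x": 110,"y": -96,"z": -100,"rz": -24},{"x": 165,"y": -144,"z": -100,"rz": -32},{"x": 220,"y": -192,"z": -100,"rz": -40},{"x": 275,"y": -240,"z": -100,"rz": -48},{"x": 325,"y": -290,"z": -100,"rz": -56},{"x": 365,"y": -330,"z": -100,"rz": -64}]'

```text
validation failed for argument at $.de...
```

Call:
move_arm --deltas '[{"x": 0,"y": 0,"z": 0},{"x": 0,"y": 0,"z": 0},{"x": 0,"y": 0,"z": 0}]'

```text
validation failed for argument at $.de...
```

```bash
python3 - <<'E'
from h import *
import pickle
s=env.get_state();m=env.camera_model("wrist");i=env.camera("wrist");cv2.imwrite("pics/w1.png",i);pickle.dump(m,open("w1.pkl","wb"))
cv2.imwrite("pics/w1b.png",cv2.resize(i,(800,600),interpolation=2));print(s["time_s"],s["eef_pos"],Rn.from_quat(s["tool_rot"]).as_matrix().round(3))
E
```

```text
0.15 [ 0.23284467 -0.57980357  0.19656442] [[ 0.928  0.373 -0.   ]
 [ 0.373 -0.928  0.001]
 [ 0.    -0.001 -1.   ]]
```

View pics/w1b.png

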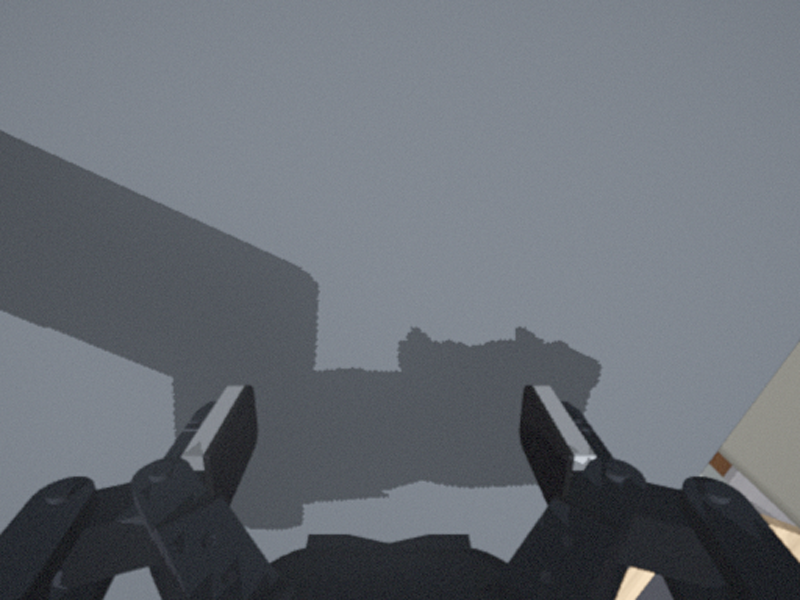

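The move was refused, so the picture only shows the empty table, with the fingers at (240,430) and (550,430). I'll try one row with all six keys.

Call:
move_arm --deltas '[{"x": 0,"y": 0,"z": -50,"rx": 0,"ry": 0,"rz": -8}]'

```text
time_s: 0.32
eef_pos: [0.2324, -0.5787, 0.2442]
tool_rot: [0.966, 0.259, -0.0, -0.004]
wrist_force: [-0.2, 0.4, 1.2]
opening: 1.004
grip_force: 0.0
```

Call:
move_arm --deltas '[{"x": 45,"y": -34,"z": -30,"rx": 0,"ry": 0,"rz": -7},{"x": 90,"y": -68,"z": -56,"rx": 0,"ry": 0,"rz": -14},{"x": 140,"y": -105,"z": -56,"rx": 0,"ry": 0,"rz": -22},{"x": 188,"y": -143,"z": -56,"rx": 0,"ry": 0,"rz": -30},{"x": 236,"y": -180,"z": -56,"rx": 0,"ry": 0,"rz": -38},{"x": 284,"y": -216,"z": -56,"rx": 0,"ry": 0,"rz": -46},{"x": 332,"y": -252,"z": -56,"rx": 0,"ry": 0,"rz": -52},{"x": 380,"y": -288,"z": -56,"rx": 0,"ry": 0,"rz": -56}]'

```text
time_s: 1.32
eef_pos: [0.4193, -0.1391, 0.3032]
tool_rot: [0.731, 0.682, 0.0, 0.0]
wrist_force: [1.0, -0.2, 0.5]
opening: 0.998
grip_force: 0.0
```

```bash
python3 - <<'E'
from h import *
s=env.get_state();print(s["time_s"],s["eef_pos"],totool([.45,-.06,.30],s),Rn.from_quat(s["tool_rot"]).as_matrix().round(3))
E
```

```text
1.325 [ 0.41930905 -0.13913418  0.30316255] [81.07458647 25.12198396  3.15450159] [[ 0.069  0.998  0.   ]
 [ 0.998 -0.069 -0.   ]
 [-0.     0.001 -1.   ]]
```

Call:
move_arm --deltas '[{"x": 40,"y": 15,"z": 0,"rx": 0,"ry": 0,"rz": 0},{"x": 80,"y": 25,"z": 0,"rx": 0,"ry": 0,"rz": 0},{"x": 80,"y": 25,"z": 0,"rx": 0,"ry": 0,"rz": 0},{"x": 80,"y": 25,"z": 0,"rx": 0,"ry": 0,"rz": 0}]'

```text
time_s: 1.82
eef_pos: [0.4495, -0.0632, 0.3029]
tool_rot: [0.732, 0.681, -0.0, 0.0]
wrist_force: [0.3, 0.5, -0.4]
opening: 0.998
grip_force: 0.0
```

```bash
python3 - <<'E'
from h import *
import pickle
s=env.get_state();m=env.camera_model("wrist");i=env.camera("wrist");cv2.imwrite("pics/w2.png",i);pickle.dump(m,open("w2.pkl","wb"))
cv2.imwrite("pics/w2b.png",cv2.resize(i,(800,600),interpolation=2));print(s["time_s"],s["eef_pos"],s["joint_positions"])
E
```

```text
1.825 [ 0.4494528  -0.06323244  0.3029404 ] [-2.85279524e-01  1.36552600e-01  1.79553068e+00 -3.29394810e-04
  1.20961230e+00 -2.13706923e-01]
```

View pics/w2b.png

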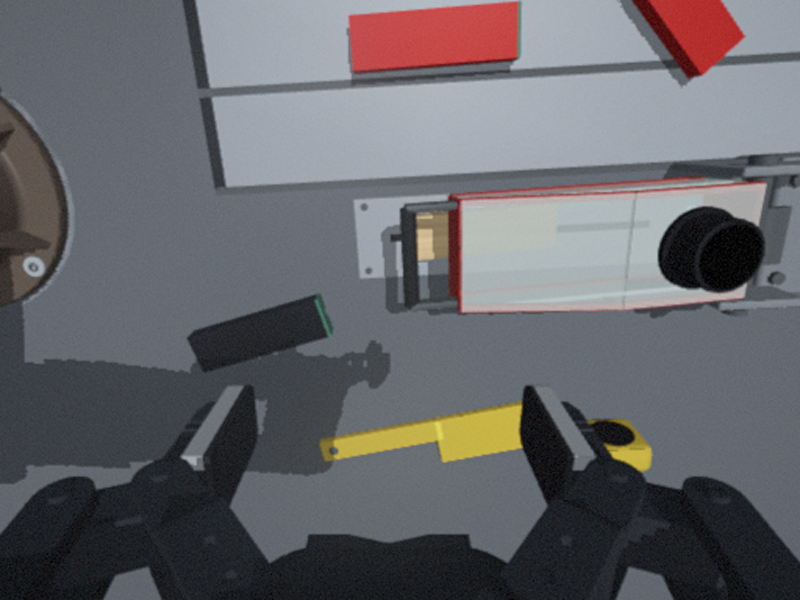

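The view shows the black grip bar from (407,205) to (412,305) with its centre at (409,255), the beech rail under the clear hood at (430–555, 210–262), and red and black decoys away from the slot. The only beech piece is the one under the guard, so that is the rail. I'll take a second view to triangulate the bar.

Call:
move_arm --deltas '[{"x": -35,"y": 15,"z": 0,"rx": 0,"ry": 0,"rz": 0},{"x": -70,"y": 30,"z": 0,"rx": 0,"ry": 0,"rz": 0},{"x": -70,"y": 30,"z": 0,"rx": 0,"ry": 0,"rz": 0},{"x": -70,"y": 30,"z": 0,"rx": 0,"ry": 0,"rz": 0}]'

```text
time_s: 2.38
eef_pos: [0.4739, -0.1354, 0.3028]
tool_rot: [0.733, 0.681, -0.0, -0.0]
wrist_force: [0.6, -0.6, 0.1]
opening: 0.999
grip_force: 0.0
```

```bash
python3 - <<'E'
from h import *
import pickle
m2=env.camera_model("wrist");i2=env.camera("wrist");cv2.imwrite("pics/w3.png",i2);pickle.dump(m2,open("w3.pkl","wb"))
m1=pickle.load(open("w2.pkl","rb"));i1=cv2.imread("pics/w2.png")
X0=onz(m1,262,163,.058);print(X0)
rs=[]
for m,i in((m1,i1),(m2,i2)):
    u,v=proj(m,X0).astype(int);print("pred",u,v)
    k=(i.max(2)<50).astype(np.uint8);k[:, :u-14]=0;k[:,u+14:]=0;k[:v-45]=0;k[v+45:]=0
    n,l,st,c=cv2.connectedComponentsWithStats(k);j=1+st[1:,4].argmax();p=np.argwhere(l==j)[:,::-1].astype(np.float32)
    r=cv2.minAreaRect(p);b=cv2.boxPoints(r);print(r,st[j])
    b=b[b[:,1].argsort()];t=b[:2].mean(0);e=b[2:].mean(0);rs.append((t,e))
    # rail mask
    h=cv2.cvtColor(i,cv2.COLOR_BGR2HSV)
    cv2.imwrite(f"pics/z{u}.png",cv2.resize(i[max(v-50,0):v+60,u-40:u+160],(800,440),interpolation=2))
for q in(0,1):print(tri([(m1,*rs[0][q]),(m2,*rs[1][q])]))
mid=tri([(m1,*np.mean(rs[0],0)),(m2,*np.mean(rs[1],0))]);print(mid)
s=env.get_state();print(s["eef_pos"],s["time_s"],totool(mid[0]))
E
ls pics
```

```text
[ 0.46711718 -0.08335974  0.058     ]
pred 262 163
((262.5, 180.0), (30.0, 7.0), 90.0) [259 165   8  31  94]
pred 241 113
c0.png
scene0.png
scene0b.png
side0.png
side0b.png
w1.png
w1b.png
w2.png
w2b.png
w3.png
wrist0.png
z262.pngTraceback (most recent call last):
  File "<stdin>", line 10, in <module>
ValueError: attempt to get argmax of an empty sequence
```

```bash
python3 - <<'E'
from h import *
import pickle
for n,u,v in(("w2",262,163),("w3",241,113)):
    i=cv2.imread(f"pics/{n}.png").mean(2).astype(int);print(n)
    for y in range(v-40,v+44,6):print(y,i[y,u-16:u+18])
E
```

```text
w2
123 [112 114 113 112 116 114 112 112 111 113 111 109 111 110 112 109 109 112
 110 113 113 111 110 112 112 114 109 112 113 108 110 110 110 111]
129 [165 169 169 170 168 168 169 169 168 170 171 168 166 159 161 159 159 156
 156 154 154 148 137 133 126 115 112 112 107  93  95  92  80  82]
135 [170 169 168 166 170 168 170 169 168 150  71  44  55  51  55  68  70  74
  77  80  85  96  96 103  97  98  99 106 103  94  99  97 111 107]
141 [168 170 167 169 169 169 165 169 169 155  95  46  48  47  53  51  50  51
  47  49  82 121 122 119 122 117 119 117 118 119 120 119 120 120]
147 [116 109 110 109 111 111 109 111 111 106  81  46  48  52  54  51  52  47
  43  53  97 155 176 175 175 177 175 175 175 178 164 121 115 116]
153 [108 110 112  98  57  45  48  51  59  65  62  52  44  51  50  47  52  50
  50  49  90 153 189 189 188 191 186 187 188 189 174 131 126 124]
159 [107 110 109 110 111 109 108 137 165 167 149  70  41  45  51  49  46  48
  54  40  69 131 178 179 177 178 177 177 176 179 162 122 115 119]
165 [113 109 107 108 108 106 109 135 165 168 151  98  50  47  51  48  50  44
  52  47  53 120 17
[... 2204 characters left out ...]
22 119 119 122 121 118 120 115  96  54  56  54  58  64  65  53
  58  54  73 134 178 181 179 180 179 181 178 182 180 169 122 119]
133 [177 165 124 116 116 120 117 119 117 121 107  66  54  54  56  65  61  59
  51  58  60 125 175 175 173 171 171 172 170 169 172 158 113 109]
139 [118 118 112  85  78  80  82  82  82  82  77  66  53  59  57  59  55  58
  56  53  54  62  97 120 119 120 120 119 123 122 121 110  84  78]
145 [120 120 116 110  86  83  83  82  81  79  85  75  70  60  52  63  81 107
 114 120 122 118 115 111 113 108 110 105 109 106 102 104 106 102]
151 [117 117 120 109  87  82  81  81  83  81  79  98 118 120 118 121 117 121
 120 120 124 122 119 119 118 120 117 118 119 119 120 119 109  81]
```

```bash
python3 - <<'E'
from h import *
import pickle
R=[]
for n,u,v,T in(("w2",262,163,62),("w3",239,113,76)):
    m=pickle.load(open(n+".pkl","rb"));i=cv2.imread(f"pics/{n}.png").mean(2)
    k=(i<T).astype(np.uint8);k=cv2.morphologyEx(k,cv2.MORPH_OPEN,np.ones((5,6)));w=np.zeros_like(k);w[v-45:v+45,u-16:u+16]=1;k*=w
    nn,l,st,c=cv2.connectedComponentsWithStats(k);j=l[v,u];p=np.argwhere(l==j)[:,::-1].astype(np.float32)
    r=cv2.minAreaRect(p);b=cv2.boxPoints(r);b=b[b[:,1].argsort()];e=(b[:2].mean(0)+[.0,-.5],b[2:].mean(0)+[0,.5]);print(n,r,e);R.append((m,e))
f=lambda g:tri([(m,*g(e)) for m,e in R])
A=f(lambda e:e[0]);B=f(lambda e:e[1]);M=f(lambda e:(e[0]+e[1])/2);print(A,B,M)
d=A[0]-B[0];print("yaw bar",np.degrees(np.arctan2(-d[0],d[1])),"len",np.linalg.norm(d))
s=env.get_state();print(s["eef_pos"],s["tool_rot"],totool(M[0]))
E
```

```text
w2 ((262.9980773925781, 165.44650268554688), (59.21224594116211, 9.172722816467285), 87.95458984375) (array([261.94137573, 135.35923767]), array([264.05477905, 195.5337677 ]))
w3 ((240.19068908691406, 111.4554443359375), (63.57749938964844, 10.172399520874023), 86.3086166381836) (array([238.14405823,  79.23264313]), array([242.23731995, 143.67825317]))
(array([ 0.46775073, -0.03932313,  0.08599547]), [np.float64(0.0005768509540776994), np.float64(0.0005768509540777472)]) (array([ 0.46621138, -0.11744688,  0.10337753]), [np.float64(0.00025528894064873094), np.float64(0.00025528894064880977)]) (array([ 0.46698984, -0.07795314,  0.09464052]), [np.float64(0.0001625507084557628), np.float64(0.00016255070845591564)])
yaw bar -1.128812033372416 len 0.08004889400002589
[ 0.47400811 -0.13496931  0.30299594] [ 7.32375237e-01  6.80901243e-01 -2.86722727e-05 -9.70375891e-05] [ 56.33576769 -11.10967974 208.3625152 ]
```

```bash
python3 - <<'E'
from h import *
d=env.camera_model("side")
for z in(.085,.095,.105):print(proj(d,[.467,-.078,z]))
i=cv2.imread("pics/side0.png").mean(2).astype(int)
for y in range(156,194,2):print(y,i[y,278:306])
E
```

```text
[289.76825492 175.10403283]
[289.90429978 172.48502082]
[290.04163202 169.84122556]
156 [173 174 172 171 170 172 171 172 171 169 169 170 171 170 169 172 167 130
 115 117 117 117 117 118 117 117 117 117]
158 [173 172 171 172 172 173 172 172 172 172 172 172 172 172 172 173 166 128
 121 128 126 120 121 124 123 123 125 121]
160 [175 175 174 174 174 174 172 174 175 174 176 174 173 172 173 173 172 168
 170 170 169 169 169 169 169 171 175 166]
162 [193 188 169 160 164 167 167 171 172 171 170 169 168 168 168 163 159 159
 161 164 166 169 169 168 172 174 174 175]
164 [196 162 117 104 112 118 116 116 117 118 114 120 130 129 118 117 127 133
 133 134 131 131 131 131 133 137 137 138]
166 [179 120  84  88  90  91  90  91  89  89  88  89  89  82  69  69  88 112
 118 116 116 117 115 116 116 117 115 117]
168 [128  84  78  89 101 104 104  98  96  95  93  84  72  62  62  65  88 112
 118 118 118 116 118 117 118 116 118 117]
170 [ 86  75  76  87 111 119 119 117 118 116 105  82  66  58  65  88 112 117
 118 118 118 117 117 118 117 118 119 117]
172 [ 73  75  76  87 108 118 118 119 120 111  84  66  62  61  78
[... 544 characters left out ...]
 81  81  82  82  81  82  82  87  98 113 118 117 117 116 117 118
 118 119 118 118 118 118 117 118 117 118]
184 [ 81  80  83  82  82  82  82  82  84  96 102 104 101  93  90  90  94 104
 107 105 105 106 115 116 119 118 118 117]
186 [ 99  97  95  94  94 102 104 101 104 120 124 120 118 116 114 116 115 112
 102  85  80  85 102 115 119 117 117 119]
188 [121 122 121 121 142 183 191 191 189 189 179 147 122 119 122 122 118 106
  87  80  83  99 115 119 118 118 116 118]
190 [121 121 123 145 187 200 201 200 201 201 188 140 132 160 167 156 130 103
  93  90 102 126 129 128 124 122 121 121]
192 [120 119 133 158 172 171 170 171 173 168 143 104 121 167 181 169 129 110
 109 116 146 170 176 168 147 142 157 157]
```

```bash
python3 - <<'E'
from h import *
import pickle
for n,pts in(("w2",[(355,198),(360,280),(391,238),(402,237),(650,223)]),):
    m=pickle.load(open(n+".pkl","rb"));P=[onz(m,u*.64,v*.64,0) for u,v in pts];print(np.round(P,4))
    yaw=lambda a,b:np.degrees(np.arctan2((b-a)[1],(b-a)[0]));print(yaw(P[1],P[0])-90,yaw(P[2],P[4]))
s=env.camera_model("scene")
# plate bright pixel edge lines in w3 : print edge fits for near edge x(row)
m=pickle.load(open("w3.pkl","rb"));i=cv2.imread("pics/w3.png").mean(2)
pt=[]
for y in list(range(84,98))+list(range(114,134)):
    row=i[y,170:228];g=np.diff(cv2.GaussianBlur(row.reshape(1,-1),(5,1),0)[0]);j=g.argmax();pt.append((y,170+j+.5,g[j]))
pt=np.array(pt);P=np.array([onz(m,x,y,0) for y,x,_ in pt]);k=np.polyfit(P[:,1],P[:,0],1);print(pt[::4],k,np.degrees(np.arctan(-k[0])),np.abs(P[:,0]-np.polyval(k,P[:,1])).max())
E
```

```text
[[ 0.4168 -0.0342  0.    ]
 [ 0.414  -0.1217  0.    ]
 [ 0.4506 -0.0781  0.    ]
 [ 0.4622 -0.0779  0.    ]
 [ 0.7205 -0.0815  0.    ]]
-1.826988864747932 -0.7176295497436872
[[ 84.         214.5         19.85416667]
 [ 88.         205.5         17.54166667]
 [ 92.         206.5         19.5       ]
 [ 96.         206.5         18.02083333]
 [116.         208.5         17.70833333]
 [120.         209.5         17.52083333]
 [124.         209.5         17.45833333]
 [128.         209.5         18.20833333]
 [132.         218.5         18.95833333]] [0.02570325 0.4189213 ] -1.4723636539411717 0.01084382758540281
```

Saw yaw is about -1.2°, and the bar is at (0.467, -0.078, 0.095), which the side view confirms. The guard therefore starts about 0.126 rad open, with the hinge at about (0.760, -0.084, 0.085). Next I'll descend onto the bar.

Call:
move_arm --deltas '[{"x": 30,"y": -6,"z": 30,"rx": 0,"ry": 0,"rz": -3},{"x": 56,"y": -11,"z": 70,"rx": 0,"ry": 0,"rz": -3},{"x": 56,"y": -11,"z": 110,"rx": 0,"ry": 0,"rz": -3},{"x": 56,"y": -11,"z": 140,"rx": 0,"ry": 0,"rz": -3},{"x": 56,"y": -11,"z": 140,"rx": 0,"ry": 0,"rz": -3},{"x": 56,"y": -11,"z": 140,"rx": 0,"ry": 0,"rz": -3}]' --grip 0.65 --newtons 20

```text
time_s: 3.18
eef_pos: [0.468, -0.0783, 0.1642]
tool_rot: [0.714, 0.7, 0.0, 0.001]
wrist_force: [0.9, 0.9, 1.0]
opening: 0.35
grip_force: 0.0
```

```bash
python3 - <<'E'
from h import *
s=env.get_state();m=env.camera_model("wrist");i=env.camera("wrist");cv2.imwrite("pics/w4b.png",cv2.resize(i,(800,600),interpolation=2));print(s["eef_pos"],s["opening"],totool([.467,-.078,.076]),proj(m,[.467,-.078,.095])/.64,Rn.from_quat(s["tool_rot"]).as_matrix().round(3))
E
```

```text
[ 0.46802261 -0.07826715  0.16419591] 0.3503078929553554 [ 0.41927075 -1.33025715 88.35847752] [387.70386796 295.03011171] [[ 0.019  1.     0.001]
 [ 1.    -0.019 -0.001]
 [-0.     0.001 -1.   ]]
```

View pics/w4b.png

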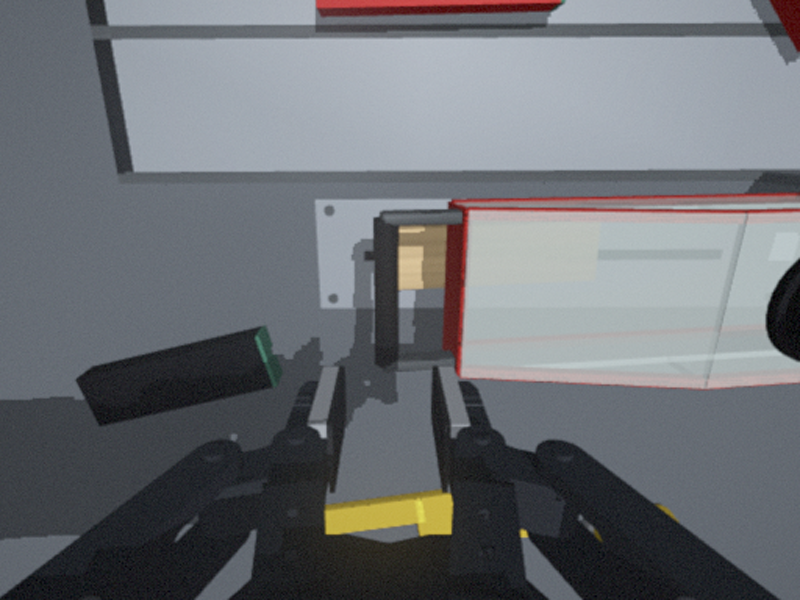

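The bar centre appears at (387,290), against a prediction of (388,295). The fingers at x≈340 and 435 straddle it and clear the red nose plate at 455. I'll descend and close gently.

Call:
move_arm --deltas '[{"x": 0,"y": -1,"z": 30,"rx": 0,"ry": 0,"rz": 0},{"x": 0,"y": -1,"z": 60,"rx": 0,"ry": 0,"rz": 0},{"x": 0,"y": -1,"z": 80,"rx": 0,"ry": 0,"rz": 0},{"x": 0,"y": -1,"z": 88,"rx": 0,"ry": 0,"rz": 0},{"x": 0,"y": -1,"z": 88,"rx": 0,"ry": 0,"rz": 0},{"x": 0,"y": -1,"z": 88,"rx": 0,"ry": 0,"rz": 0}]'

```text
time_s: 3.98
eef_pos: [0.4671, -0.0785, 0.0759]
tool_rot: [0.714, 0.7, 0.0, 0.001]
wrist_force: [0.4, 0.2, 0.7]
opening: 0.35
grip_force: 0.0
```

Call:
move_arm --deltas '[{"x": 0,"y": 0,"z": 0,"rx": 0,"ry": 0,"rz": 0},{"x": 0,"y": 0,"z": 0,"rx": 0,"ry": 0,"rz": 0},{"x": 0,"y": 0,"z": 0,"rx": 0,"ry": 0,"rz": 0},{"x": 0,"y": 0,"z": 0,"rx": 0,"ry": 0,"rz": 0}]' --grip 1 --newtons 25

```text
time_s: 4.47
eef_pos: [0.4666, -0.0783, 0.075]
tool_rot: [0.714, 0.7, -0.0, 0.0]
wrist_force: [-0.8, -0.4, -0.4]
opening: -0.004
grip_force: 0.0
```

```bash
python3 - <<'E'
from h import *
s=env.get_state();p=s["eef_pos"];print(p,s["opening"],s["wrist_force"],s["joint_positions"])
a0=np.arcsin((p[2]+.019-.085)/.293);af=np.arcsin(262/293);print(a0,af)
# arc: shift in tool y (fwd) and -z(up)
for k in range(0,33):
    a=a0+(af-a0)*k/32
    print(k,round(293*(np.cos(a0)-np.cos(a))),round(-293*(np.sin(a)-np.sin(a0))),end=' | ')
E
```

```text
[ 0.46657462 -0.07830893  0.07501465] -0.00378262803734832 [-0.82033832 -0.44401561 -0.4280196 ] [-3.05999578e-01  4.61552718e-01  2.05048574e+00 -1.01093640e-04
  6.29509926e-01 -2.86308289e-01]
0.03077156629108816 1.1066363867562825
0 0 0 | 1 0 -10 | 2 1 -20 | 3 2 -29 | 4 4 -39 | 5 6 -49 | 6 8 -58 | 7 10 -68 | 8 13 -77 | 9 16 -87 | 10 19 -96 | 11 23 -105 | 12 27 -114 | 13 31 -123 | 14 36 -132 | 15 41 -140 | 16 46 -149 | 17 51 -157 | 18 57 -165 | 19 63 -173 | 20 69 -180 | 21 76 -188 | 22 83 -195 | 23 90 -202 | 24 97 -209 | 25 104 -215 | 26 112 -221 | 27 120 -227 | 28 128 -233 | 29 136 -238 | 30 144 -244 | 31 153 -248 | 32 162 -253 |
```

The fingers shut on nothing, so I'll look again.

```bash
python3 - <<'E'
from h import *
i=env.camera("wrist");cv2.imwrite("pics/w5.png",i);m=env.camera_model("wrist");j=env.camera("side");cv2.imwrite("pics/s5.png",j)
a=cv2.resize(i[100:300,120:370],(400,320),interpolation=2);b=cv2.resize(j[135:215,230:330],(400,320),interpolation=2)
cv2.imwrite("pics/c5.png",np.hstack([a,b]));print(env.get_state()["wrist_force"])
d=env.camera_model("side");print(proj(d,[.467,-.078,.075]))
E
```

```text
[-0.28094655  0.43366826 -0.33117689]
[289.63347941 177.69860843]
```

View pics/c5.png

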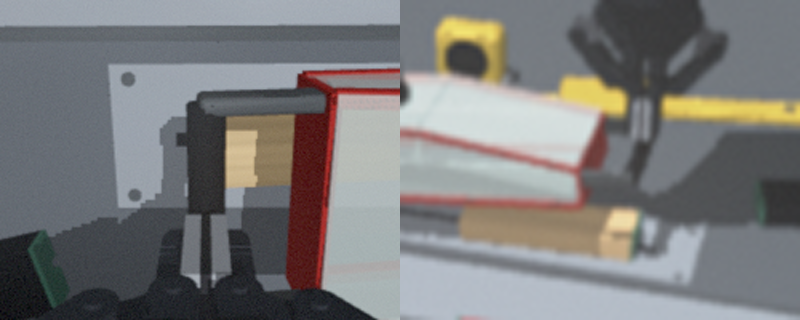

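```bash
python3 - <<'E'
from h import *
import pickle
d=env.camera_model("side");m=env.camera_model("wrist");m2=pickle.load(open("w2.pkl","rb"));m3=pickle.load(open("w3.pkl","rb"))
i=cv2.imread("pics/w5.png").mean(2).astype(int)
for y in range(156,176,2):print(y,i[y,232:276])
T=[(m2,262,135.4),(m3,238.1,79.2)]
for o in([(d,288.5,180)],[(m,249,162)],[(d,288.5,180),(m,249,162)]):
    print(tri(T+o))
for z in(.05,.058,.065,.075,.085):
    X=onz(m2,262,135.4,z);print(z,X.round(4),[proj(q,X).round(1) for q in(m3,m,d)], onz(m2,264,195.5,z).round(4)-X.round(4), [proj(q,onz(m2,264,195.5,z)).round(1) for q in (m3,d)])
E
```

```text
156 [166 166 165 166 164 165 164 165 165 166 167 163 163 156 152 148 150 152
 155 151 148 132 130 132 130 133 132 129 124 112 112 112 111 110 113 111
 112 104  95  90  92  95  91  93]
158 [162 163 166 165 166 165 165 166 167 165 157 122  83  70  64  66  67  65
  66  66  64  68  66  62  66  64  63  64  64  68  64  63  66  65  64  61
  67  65  62  66  68  66  65  61]
160 [168 165 164 164 164 165 167 167 163 163 142  76  64  63  72  72  72  71
  76  72  73  74  71  74  71  68  78  68  70  73  77  71  74  75  70  72
  75  73  71  76  76  75  74  73]
162 [164 164 164 165 164 162 153 154 151 142 111  64  62  74  81  90  97  93
  97  97  95  96  97  98  96  95  96  98  95  98  95  98  98  95  99  98
 102 100  99  99 102 100 100 101]
164 [166 166 167 163 143  95  57  55  45  47  47  57  65  80  93 101 108 108
 112 109 110 108 108 107 110 109 108 107 110 109 107 108 106 108 109 105
 107 107 110 105 108 105 105 105]
166 [166 166 165 151 100  55  46  59  52  51  51  49  62  75  90 100 106 110
 108 102  86  90 105 106 104 104 108 101 103 103 103 104 102 101 102 101
  95 100 100  99  98  99  98  
[... 1411 characters left out ...]
])]
0.058 [ 0.4694 -0.0433  0.058 ] [array([240.7,  82.9]), array([252.9, 164.4]), array([286.7, 187.5])] [-0.0021 -0.0907  0.    ] [array([244.4, 149.7]), array([292.3, 173.6])]
0.065 [ 0.4691 -0.0423  0.065 ] [array([240.3,  81.9]), array([252.7, 165.4]), array([286.8, 185.9])] [-0.002  -0.0891  0.    ] [array([244. , 148.9]), array([292.3, 172.2])]
0.075 [ 0.4688 -0.0408  0.075 ] [array([239.7,  80.5]), array([252.3, 167. ]), array([287. , 183.6])] [-0.002 -0.087  0.   ] [array([243.5, 147.6]), array([292.4, 170.2])]
0.085 [ 0.4684 -0.0393  0.085 ] [array([239.1,  79. ]), array([251.9, 168.8]), array([287.1, 181.2])] [-0.0019 -0.0849  0.    ] [array([242.9, 146.4]), array([292.4, 168.2])]
```

```bash
python3 - <<'E'
from h import *
m=env.camera_model("wrist");d=env.camera_model("side");s=env.get_state();p=s["eef_pos"]
R=Rn.from_quat(s["tool_rot"])
for dx in(-11,0,11):
  for dz in(-40,-19,0):
    X=p+R.apply([dx/1e3,0,dz/1e3]);print(dx,dz,X.round(3),proj(m,X).round(1),proj(d,X).round(1))
j=cv2.imread("pics/s5.png").mean(2).astype(int)
for y in range(150,192,2):print(y,j[y,280:302])
i=cv2.imread("pics/w5.png").mean(2).astype(int)
for y in range(222,245,2):print(y,i[y,232:266])
E
```

```text
-11 -40 [ 0.466 -0.089  0.115] [250.2 272.9] [291.  165.5]
-11 -19 [ 0.466 -0.089  0.094] [250.  252.6] [290.7 171.1]
-11 0 [ 0.466 -0.089  0.075] [249.8 237.7] [290.4 176. ]
0 -40 [ 0.467 -0.078  0.115] [250.3 255. ] [290.3 167.1]
0 -19 [ 0.467 -0.078  0.094] [250.  236.3] [290.  172.7]
0 0 [ 0.467 -0.078  0.075] [249.8 222.7] [289.8 177.7]
11 -40 [ 0.467 -0.067  0.115] [250.3 236.3] [289.6 168.8]
11 -19 [ 0.467 -0.067  0.094] [250.1 219.4] [289.4 174.4]
11 0 [ 0.467 -0.067  0.075] [249.9 207.1] [289.1 179.4]
150 [ 67  65  64  69  80  76  66  65  67  62  68  85  73  67  64  63  69  92
 114 120 114 101]
152 [ 67  67  69  71  68  65  65  66  62  62  70  88  75  67  66  64  78 109
 112  95  74  63]
154 [88 69 67 67 69 68 63 63 63 61 67 79 68 61 62 59 61 70 63 64 64 66]
156 [150 114  89  87  82  74  68  66  65  65  65  76  71  66  63  60  61  63
  66  65  67  69]
158 [178 177 174 174 171 149 108  76  68  67  65  70  69  67  64  71  87  91
  86  86  94 111]
160 [181 179 180 180 181 175 133  89 106 122 110 125 105  73  67 110 164 174
 174 174 175 175]
162 [177 166 171 174 174 169 120  92 
[... 2380 characters left out ...]
72  86 114 117 118 120 119 117 119 121 121 104  52  45  43  44
  39  76 114 116 116 121 116 120 118 119 116 113 108 109 109 109]
238 [ 72  68  70  92 121 118 119 116 118 119 119 117 111  88  49  44  41  32
  39  68 106 121 117 116 118 116 119 116 119 115 108 110 108 108]
240 [ 70  72  76 101 117 120 116 117 115 119 121 118 111  91  43  35  47  37
  37  71 106 119 119 117 119 116 117 120 116 117 111 108 108 109]
242 [ 66  62  73  98 120 121 116 120 118 118 118 118 113  89  47  39  40  44
  49  68 103 120 116 116 116 118 118 117 119 115 106 101 100 102]
244 [ 44  45  63  99 119 119 118 117 119 119 117 118 111  87  43  43  39  38
  44  68 105 118 120 118 118 116 123 118 117 108  75  49  42  41]
```

```bash
python3 - <<'E'
from h import *
m=env.camera_model("wrist");d=env.camera_model("side");s=env.get_state()
X=tri([(m,248.5,233.3),(d,290.2,169.4)]);print(X,totool(X[0]))
C=-np.array(m["R"]).T@m["t"];print("cam",C,totool(C))
E
```

```text
(array([ 0.46534127, -0.06657551,  0.11338017]), [np.float64(0.0005651867861506158), np.float64(0.0005651867861507236)]) [ 11.71438656  -1.47340586 -38.40156558]
cam [0.46709024 0.00413904 0.25155659] [  82.43970985   -1.11369537 -176.58306616]
```

The pictures agree that the real fingertips are about 38 mm behind the reported TCP, so the fingers closed just above the bar. I'll open, go about 36 mm lower and close again.

Call:
move_arm --deltas '[{"x": 0,"y": 1,"z": 0,"rx": 0,"ry": 0,"rz": 0},{"x": 0,"y": 1,"z": 0,"rx": 0,"ry": 0,"rz": 0},{"x": 0,"y": 1,"z": 0,"rx": 0,"ry": 0,"rz": 0},{"x": 0,"y": 1,"z": 10,"rx": 0,"ry": 0,"rz": 0},{"x": 0,"y": 1,"z": 20,"rx": 0,"ry": 0,"rz": 0},{"x": 0,"y": 1,"z": 30,"rx": 0,"ry": 0,"rz": 0},{"x": 0,"y": 1,"z": 36,"rx": 0,"ry": 0,"rz": 0},{"x": 0,"y": 1,"z": 36,"rx": 0,"ry": 0,"rz": 0}]' --grip 0.65

```text
time_s: 5.58
eef_pos: [0.4674, -0.0783, 0.0384]
tool_rot: [0.714, 0.7, -0.0, -0.0]
wrist_force: [-0.1, 0.1, -0.7]
opening: 0.348
grip_force: 0.0
```

Call:
move_arm --deltas '[{"x": 0,"y": 0,"z": 0,"rx": 0,"ry": 0,"rz": 0},{"x": 0,"y": 0,"z": 0,"rx": 0,"ry": 0,"rz": 0},{"x": 0,"y": 0,"z": 0,"rx": 0,"ry": 0,"rz": 0},{"x": 0,"y": 0,"z": 0,"rx": 0,"ry": 0,"rz": 0}]' --grip 1 --newtons 25

```text
time_s: 6.08
eef_pos: [0.4669, -0.0783, 0.039]
tool_rot: [0.714, 0.7, -0.0, -0.0]
wrist_force: [-4.6, -2.1, -1.0]
opening: 0.153
grip_force: 25.1
```

Gripped: opening 0.153, about 13 mm. I'll lift along the arc.

Call:
move_arm --deltas '[{"x": 0,"y": 0,"z": -10,"rx": 0,"ry": 0,"rz": 0},{"x": 0,"y": 1,"z": -20,"rx": 0,"ry": 0,"rz": 0},{"x": 0,"y": 2,"z": -29,"rx": 0,"ry": 0,"rz": 0},{"x": 0,"y": 4,"z": -39,"rx": 0,"ry": 0,"rz": 0},{"x": 0,"y": 6,"z": -49,"rx": 0,"ry": 0,"rz": 0},{"x": 0,"y": 8,"z": -58,"rx": 0,"ry": 0,"rz": 0},{"x": 0,"y": 10,"z": -68,"rx": 0,"ry": 0,"rz": 0},{"x": 0,"y": 13,"z": -77,"rx": 0,"ry": 0,"rz": 0}]'

```text
time_s: 7.08
eef_pos: [0.4789, -0.0784, 0.1167]
tool_rot: [0.714, 0.7, -0.001, -0.001]
wrist_force: [-10.0, -4.1, -3.0]
opening: 0.152
grip_force: 24.5
```

Call:
move_arm --deltas '[{"x": 0,"y": 3,"z": -10,"rx": 0,"ry": 0,"rz": 0},{"x": 0,"y": 6,"z": -19,"rx": 0,"ry": 0,"rz": 0},{"x": 0,"y": 10,"z": -28,"rx": 0,"ry": 0,"rz": 0},{"x": 0,"y": 14,"z": -37,"rx": 0,"ry": 0,"rz": 0},{"x": 0,"y": 18,"z": -46,"rx": 0,"ry": 0,"rz": 0},{"x": 0,"y": 23,"z": -55,"rx": 0,"ry": 0,"rz": 0},{"x": 0,"y": 28,"z": -63,"rx": 0,"ry": 0,"rz": 0},{"x": 0,"y": 33,"z": -72,"rx": 0,"ry": 0,"rz": 0}]'

```text
time_s: 8.07
eef_pos: [0.5105, -0.0789, 0.1888]
tool_rot: [0.714, 0.7, -0.002, -0.002]
wrist_force: [-16.1, -2.2, 3.6]
opening: 0.149
grip_force: 24.6
```

Call:
move_arm --deltas '[{"x": 0,"y": 3,"z": -8,"rx": 0,"ry": 0,"rz": 0},{"x": 0,"y": 7,"z": -16,"rx": 0,"ry": 0,"rz": 0},{"x": 0,"y": 12,"z": -24,"rx": 0,"ry": 0,"rz": 0},{"x": 0,"y": 18,"z": -31,"rx": 0,"ry": 0,"rz": 0},{"x": 0,"y": 25,"z": -39,"rx": 0,"ry": 0,"rz": 0},{"x": 0,"y": 32,"z": -46,"rx": 0,"ry": 0,"rz": 0}]'

```text
time_s: 8.82
eef_pos: [0.5445, -0.0796, 0.2348]
tool_rot: [0.714, 0.7, -0.001, -0.001]
wrist_force: [-11.4, 2.3, 2.8]
opening: 0.15
grip_force: 25.5
```

```bash
python3 - <<'E'
from h import *
s=env.get_state();print(s["eef_pos"],s["wrist_force"],s["opening"]);m=env.camera_model("side")
i=env.camera("side");j=env.camera("wrist");cv2.imwrite("pics/s6.png",i);cv2.imwrite("pics/w6.png",j)
cv2.imwrite("pics/c6.png",np.hstack([cv2.resize(i[60:220,150:350],(500,400),interpolation=2),cv2.resize(j,(300,400))[:]]))
E
```

```text
[ 0.54453117 -0.0795648   0.23476881] [-11.36119102   2.27508625   2.84270234] 0.1499661003532835
```

View pics/c6.png

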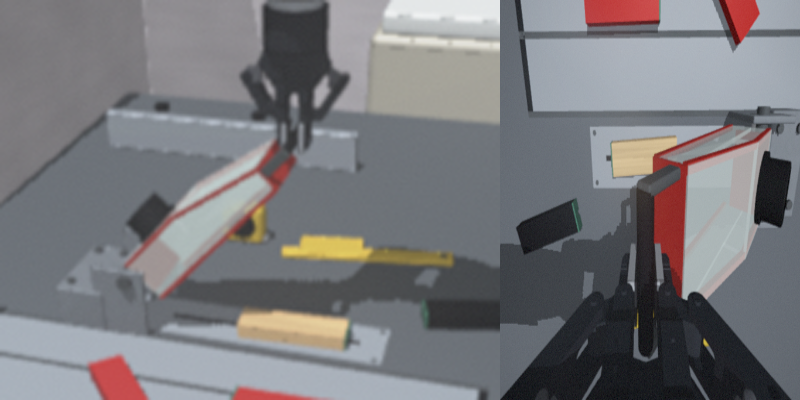

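Call:
move_arm --deltas '[{"x": 0,"y": 7,"z": -10,"rx": 0,"ry": 0,"rz": 0},{"x": 0,"y": 17,"z": -19,"rx": 0,"ry": 0,"rz": 0},{"x": 0,"y": 27,"z": -27,"rx": 0,"ry": 0,"rz": 0},{"x": 0,"y": 37,"z": -35,"rx": 0,"ry": 0,"rz": 0},{"x": 0,"y": 48,"z": -43,"rx": 0,"ry": 0,"rz": 0},{"x": 0,"y": 59,"z": -50,"rx": 0,"ry": 0,"rz": 0}]'

```text
time_s: 9.68
eef_pos: [0.6043, -0.0805, 0.2861]
tool_rot: [0.714, 0.7, -0.0, -0.0]
wrist_force: [-10.6, 5.1, 5.8]
opening: 0.151
grip_force: 25.9
```

Call:
move_arm --deltas '[{"x": 0,"y": 4,"z": -2,"rx": 0,"ry": 0,"rz": 0},{"x": 0,"y": 8,"z": -5,"rx": 0,"ry": 0,"rz": 0}]'

```text
time_s: 9.93
eef_pos: [0.6123, -0.0807, 0.2911]
tool_rot: [0.714, 0.7, -0.0, -0.0]
wrist_force: [-9.2, 4.7, 6.1]
opening: 0.15
grip_force: 25.8
```

Call:
move_arm --deltas '[{"x": 0,"y": 3,"z": -2,"rx": 0,"ry": 0,"rz": 0},{"x": 0,"y": 6,"z": -3,"rx": 0,"ry": 0,"rz": 0}]'

```text
time_s: 10.18
eef_pos: [0.6181, -0.0807, 0.2944]
tool_rot: [0.714, 0.7, -0.0, -0.0]
wrist_force: [-12.7, 5.1, 13.3]
opening: 0.153
grip_force: 26.5
```

Call:
move_arm --deltas '[{"x": 0,"y": 1,"z": -3,"rx": 0,"ry": 0,"rz": 0},{"x": 0,"y": 2,"z": -5,"rx": 0,"ry": 0,"rz": 0},{"x": 0,"y": 2,"z": -5,"rx": 0,"ry": 0,"rz": 0}]'

```text
time_s: 10.55
eef_pos: [0.6211, -0.0808, 0.2965]
tool_rot: [0.714, 0.7, 0.0, -0.0]
wrist_force: [2.6, 5.5, -9.0]
opening: 0.15
grip_force: 25.0
```

Call:
move_arm --deltas '[{"x": 0,"y": 3,"z": -2,"rx": 0,"ry": 0,"rz": 0},{"x": 0,"y": 3,"z": -2,"rx": 0,"ry": 0,"rz": 0}]'

```text
time_s: 10.8
eef_pos: [0.6241, -0.0808, 0.2982]
tool_rot: [0.714, 0.7, 0.0, -0.001]
wrist_force: [3.2, 5.1, -11.8]
opening: 0.152
grip_force: 24.9
```

Call:
move_arm --deltas '[{"x": 0,"y": 3,"z": -1,"rx": 0,"ry": 0,"rz": 0},{"x": 0,"y": 3,"z": -1,"rx": 0,"ry": 0,"rz": 0}]'

```text
time_s: 11.05
eef_pos: [0.627, -0.0809, 0.2997]
tool_rot: [0.714, 0.7, 0.0, -0.001]
wrist_force: [0.2, 6.1, -8.1]
opening: 0.148
grip_force: 25.1
```

Call:
move_arm --deltas '[{"x": 0,"y": 2,"z": -1,"rx": 0,"ry": 0,"rz": 0},{"x": 0,"y": 2,"z": -1,"rx": 0,"ry": 0,"rz": 0}]'

```text
time_s: 11.3
eef_pos: [0.6288, -0.0809, 0.3007]
tool_rot: [0.714, 0.7, 0.0, -0.001]
wrist_force: [0.3, 5.6, -8.5]
opening: 0.156
grip_force: 25.1
```

Call:
move_arm --deltas '[{"x": 0,"y": 2,"z": -1,"rx": 0,"ry": 0,"rz": 0},{"x": 0,"y": 2,"z": -1,"rx": 0,"ry": 0,"rz": 0}]'

```text
time_s: 11.55
eef_pos: [0.6289, -0.0809, 0.3009]
tool_rot: [0.714, 0.7, -0.002, -0.003]
wrist_force: [-10.5, 5.5, -8.9]
opening: 0.15
grip_force: 25.1
```

Call:
move_arm --deltas '[{"x": 0,"y": 2,"z": -1,"rx": 0,"ry": 0,"rz": 0},{"x": 0,"y": 2,"z": -1,"rx": 0,"ry": 0,"rz": 0}]'

```text
time_s: 11.8
eef_pos: [0.6288, -0.0808, 0.301]
tool_rot: [0.714, 0.7, -0.004, -0.005]
wrist_force: [-21.9, 4.9, -12.0]
opening: 0.149
grip_force: 25.3
```

The bar stopped moving at about θ = 1.2 rad while the push rose to about 25 N, so the guard is on its stop. I'll ease off, release and back out upwards.

Call:
move_arm --deltas '[{"x": 0,"y": -3,"z": 1,"rx": 0,"ry": 0,"rz": 0},{"x": 0,"y": -3,"z": 1,"rx": 0,"ry": 0,"rz": 0}]'

```text
time_s: 12.05
eef_pos: [0.6289, -0.0809, 0.3009]
tool_rot: [0.714, 0.7, -0.001, -0.002]
wrist_force: [-4.2, 5.2, -12.1]
opening: 0.151
grip_force: 25.3
```

Call:
move_arm --deltas '[{"x": 0,"y": 0,"z": 0,"rx": 0,"ry": 0,"rz": 0},{"x": 0,"y": 0,"z": 0,"rx": 0,"ry": 0,"rz": 0},{"x": 0,"y": 0,"z": 0,"rx": 0,"ry": 0,"rz": 0},{"x": 0,"y": 0,"z": -10,"rx": 0,"ry": 0,"rz": 0},{"x": 0,"y": 0,"z": -25,"rx": 0,"ry": 0,"rz": 0},{"x": 0,"y": 0,"z": -50,"rx": 0,"ry": 0,"rz": 0},{"x": 0,"y": 0,"z": -80,"rx": 0,"ry": 0,"rz": 0},{"x": 0,"y": 0,"z": -80,"rx": 0,"ry": 0,"rz": 0}]' --grip 0.65

```text
time_s: 13.05
eef_pos: [0.6301, -0.0816, 0.3855]
tool_rot: [0.714, 0.7, 0.001, 0.002]
wrist_force: [-0.5, -0.2, -0.6]
opening: 0.349
grip_force: 0.0
```

Call:
move_arm --deltas '[{"x": 0,"y": -50,"z": 0,"rx": 0,"ry": 0,"rz": 0},{"x": 0,"y": -105,"z": 0,"rx": 0,"ry": 0,"rz": 0},{"x": 0,"y": -160,"z": 20,"rx": 0,"ry": 0,"rz": 0},{"x": 0,"y": -160,"z": 40,"rx": 0,"ry": 0,"rz": 0},{"x": 0,"y": -160,"z": 40,"rx": 0,"ry": 0,"rz": 0},{"x": 0,"y": -160,"z": 40,"rx": 0,"ry": 0,"rz": 0}]' --grip 0

```text
time_s: 13.8
eef_pos: [0.4702, -0.0785, 0.3426]
tool_rot: [0.714, 0.7, 0.0, 0.0]
wrist_force: [0.4, 0.1, -0.5]
opening: 0.999
grip_force: 0.0
```

```bash
cat > rail.py <<'E'
from h import *
import pickle,sys
def rail(i,roi):
    h=cv2.cvtColor(i,cv2.COLOR_BGR2HSV);k=cv2.inRange(h,(8,60,90),(25,200,255));w=np.zeros_like(k);x0,y0,x1,y1=roi;w[y0:y1,x0:x1]=255;k&=w
    n,l,st,c=cv2.connectedComponentsWithStats(k);j=1+st[1:,4].argmax();q=(l==j).astype(np.uint8);return q,st[j]
E
python3 - <<'E'
from rail import *
s=env.get_state();m=env.camera_model("wrist");i=env.camera("wrist");cv2.imwrite("pics/w7.png",i);pickle.dump(m,open("w7.pkl","wb"))
d=env.camera_model("side");a=env.camera("side");cv2.imwrite("pics/s7.png",a)
sc=env.camera("scene");cv2.imwrite("pics/sc7.png",sc)
print(s["eef_pos"])
P=[proj(m,[x,y,.02]) for x in(.44,.65) for y in(-.13,-.03)];lo=np.maximum(np.min(P,0),0).astype(int);hi=np.max(P,0).astype(int);print(lo,hi)
q,st=rail(i,(*lo,*hi));c=cv2.findContours(q,0,1)[0];c=max(c,key=cv2.contourArea);r=cv2.minAreaRect(c);b=cv2.boxPoints(r)
print(st,r);print(np.array([onz(m,*(p),.022) for p in b]).round(4))
P=[proj(d,[x,y,.02]) for x in(.44,.65) for y in(-.13,-.03)];lo=np.maximum(np.min(P,0),0).astype(int);hi=np.max(P,0).astype(int)
q2,st2=rail(a,(*lo,*hi));print(st2,lo,hi)
x,y=lo-[10,20]; 
print(proj(d,[.474,-.067,.022]))
cv2.imwrite("pics/c7.png",np.hstack([cv2.resize(i[20:260,120:420],(480,400),interpolation=2),cv2.resize(a[60:220,190:318],(320,400),interpolation=2)]))
E
```

```text
[ 0.47019145 -0.07847751  0.34256035]
[229 109] [358 171]
[ 248  122   88   32 2347] ((291.7839660644531, 137.4657745361328), (27.132246017456055, 87.81664276123047), 87.0262680053711)
[[ 0.4682 -0.0529  0.022 ]
 [ 0.6129 -0.0483  0.022 ]
 [ 0.6186 -0.0935  0.022 ]
 [ 0.4697 -0.0984  0.022 ]]
[245 183  44  16 502] [232 176] [299 200]
[286.27367334 192.54728292]
```

View pics/c7.png

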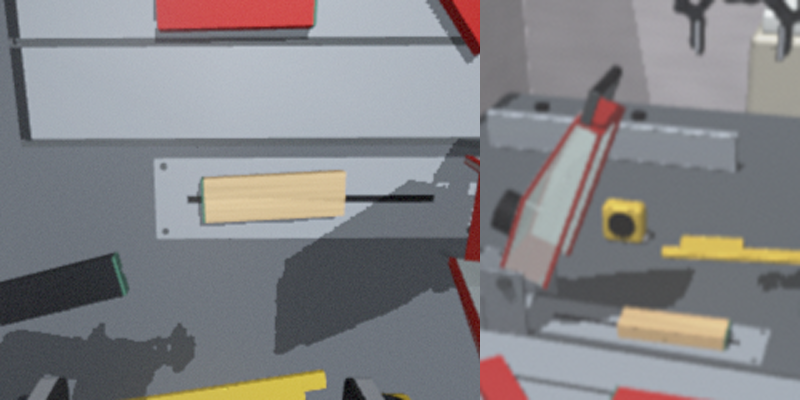

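The guard stands fully up. The rail lies alone over the slot, with its green end at (200,200) facing the robot and its sawn end at (345,192). Rail yaw is about +1.8°. I'll turn the hand in line with the rail, staying clear of the guard.

Call:
move_arm --deltas '[{"x": 1,"y": -10,"z": 15,"rx": 0,"ry": 0,"rz": 10},{"x": 1,"y": -20,"z": 30,"rx": 0,"ry": 0,"rz": 20},{"x": 1,"y": -30,"z": 45,"rx": 0,"ry": 0,"rz": 30},{"x": 1,"y": -30,"z": 60,"rx": 0,"ry": 0,"rz": 40},{"x": 1,"y": -30,"z": 75,"rx": 0,"ry": 0,"rz": 50},{"x": 1,"y": -30,"z": 90,"rx": 0,"ry": 0,"rz": 60},{"x": 1,"y": -30,"z": 105,"rx": 0,"ry": 0,"rz": 70},{"x": 1,"y": -30,"z": 120,"rx": 0,"ry": 0,"rz": 80}]'

```text
time_s: 14.95
eef_pos: [0.44, -0.0769, 0.2217]
tool_rot: [0.997, 0.075, 0.0, 0.0]
wrist_force: [0.9, -0.3, 0.7]
opening: 1.002
grip_force: 0.0
```

Call:
move_arm --deltas '[{"x": 0,"y": 0,"z": 0,"rx": 0,"ry": 0,"rz": 7},{"x": 0,"y": 0,"z": 0,"rx": 0,"ry": 0,"rz": 7},{"x": 0,"y": 0,"z": 0,"rx": 0,"ry": 0,"rz": 7}]'

```text
time_s: 15.32
eef_pos: [0.4399, -0.0768, 0.2222]
tool_rot: [1.0, 0.018, 0.0, 0.0]
wrist_force: [0.5, -0.3, -0.7]
opening: 0.997
grip_force: 0.0
```

```bash
python3 - <<'E'
from rail import *
s=env.get_state();m=env.camera_model("wrist");i=env.camera("wrist");cv2.imwrite("pics/w8.png",i);pickle.dump(m,open("w8.pkl","wb"))
print(s["eef_pos"],Rn.from_quat(s["tool_rot"]).as_matrix().round(3),s["joint_positions"].round(2),s["opening"])
def fit(i,m,z):
    P=np.array([proj(m,[x,y,.02]) for x in(.44,.65) for y in(-.13,-.03)]);lo=np.maximum(P.min(0),0).astype(int);hi=np.maximum(P.max(0),1).astype(int)
    q,st=rail(i,(*lo,*hi));c=max(cv2.findContours(q,0,1)[0],key=cv2.contourArea);r=cv2.minAreaRect(c);return st,r,cv2.boxPoints(r)
m7=pickle.load(open("w7.pkl","rb"))
a=fit(cv2.imread("pics/w7.png"),m7,.022);b=fit(i,m,.022);print(b[:2])
for z in(.015,.022,.03):
    A=np.array([onz(m7,*p,z) for p in a[2]]);B=np.array([onz(m,*p,z) for p in b[2]]);print(z,A.round(4).tolist(),B.round(4).tolist(),A.mean(0).round(4),B.mean(0).round(4))
print(tri([(m7,*a[1][0]),(m,*b[1][0])]))
E
```

```text
[ 0.43989399 -0.07683462  0.22219096] [[ 0.999  0.036  0.   ]
 [ 0.036 -0.999 -0.   ]
 [ 0.     0.    -1.   ]] [-0.32  0.21  1.94 -0.    1.    1.21] 0.9965763515246282
(array([ 231,    0,   39,  134, 4858], dtype=int32), ((250.0, 66.5), (133.0, 38.0), 90.0))
0.015 [[0.4682, -0.0537, 0.015], [0.6149, -0.0491, 0.015], [0.6207, -0.0949, 0.015], [0.4697, -0.0999, 0.015]] [[0.6162, -0.0506, 0.015], [0.6177, -0.0934, 0.015], [0.4692, -0.1021, 0.015], [0.4675, -0.0532, 0.015]] [ 0.5433 -0.0744  0.015 ] [ 0.5426 -0.0748  0.015 ]
0.022 [[0.4682, -0.0529, 0.022], [0.6129, -0.0483, 0.022], [0.6186, -0.0935, 0.022], [0.4697, -0.0984, 0.022]] [[0.6144, -0.051, 0.022], [0.6159, -0.093, 0.022], [0.4701, -0.1015, 0.022], [0.4684, -0.0535, 0.022]] [ 0.5423 -0.0733  0.022 ] [ 0.5422 -0.0748  0.022 ]
0.03 [[0.4682, -0.052, 0.03], [0.6106, -0.0475, 0.03], [0.6162, -0.0919, 0.03], [0.4697, -0.0968, 0.03]] [[0.6124, -0.0515, 0.03], [0.6139, -0.0926, 0.03], [0.4712, -0.1009, 0.03], [0.4695, -0.054, 0.03]] [ 0.5412 -0.0721  0.03  ] [ 0.5418 -0.0748  0.03  ]
(array([ 0.54697944, -0.07541275,  0.00144423]), [np.float64(0.0016969915673332454), np.float64(0.001696991567333013)])
```

Call:
move_arm --deltas '[{"x": 0,"y": 0,"z": 50,"rx": 0,"ry": 0,"rz": 0},{"x": 0,"y": 0,"z": 100,"rx": 0,"ry": 0,"rz": 0},{"x": 0,"y": 0,"z": 150,"rx": 0,"ry": 0,"rz": 0},{"x": 0,"y": 0,"z": 180,"rx": 0,"ry": 0,"rz": 0},{"x": 0,"y": 0,"z": 190,"rx": 0,"ry": 0,"rz": 0},{"x": 0,"y": 0,"z": 190,"rx": 0,"ry": 0,"rz": 0}]' --grip 0.25

```text
time_s: 16.12
eef_pos: [0.4398, -0.0769, 0.0322]
tool_rot: [1.0, 0.017, -0.0, 0.0]
wrist_force: [0.7, 0.5, -0.3]
opening: 0.749
grip_force: 0.0
```

```bash
python3 - <<'E'
from rail import *
s=env.get_state();m=env.camera_model("wrist");i=env.camera("wrist");cv2.imwrite("pics/w9.png",i);d=env.camera_model("side");a=env.camera("side");cv2.imwrite("pics/s9.png",a)
p=s["eef_pos"];print(p,s["opening"],s["wrist_force"]);R=Rn.from_quat(s["tool_rot"])
for z in(-50,-45,-40,-38,-30,0):
  print(z,[proj(m,p+R.apply([x*1e-3,y*1e-3,z*1e-3])).round(1).tolist() for y in(-32,32) for x in(11,-11)],[proj(d,p+R.apply([0,y*1e-3,z*1e-3])).round(1).tolist() for y in(-32,-42,32)])
g=i.mean(2).astype(int)
for y in range(215,262,3):print(y,g[y,170:340:3])
g=a.mean(2).astype(int);print()
for y in range(160,200,2):print(y,g[y,285:315])
cv2.imwrite("pics/c9.png",np.hstack([cv2.resize(i[60:300,100:400],(500,400),interpolation=2),cv2.resize(a[120:220,240:315],(300,400),interpolation=2)]))
E
```

```text
[ 0.4398034  -0.07685658  0.03217621] 0.7490311371699538 [ 0.66396902  0.47131582 -0.33728334]
-50 [[182.8, 243.1], [185.9, 281.9], [315.8, 243.2], [312.6, 281.9]] [[296.6, 182.3], [296.2, 183.9], [299.2, 172.1]]
-45 [[184.9, 238.2], [187.8, 276.0], [313.6, 238.2], [310.6, 276.0]] [[296.5, 183.6], [296.1, 185.3], [299.1, 173.4]]
-40 [[186.9, 233.5], [189.6, 270.4], [311.5, 233.6], [308.7, 270.5]] [[296.4, 184.9], [296.0, 186.6], [299.0, 174.7]]
-38 [[187.6, 231.8], [190.3, 268.3], [310.8, 231.8], [308.0, 268.3]] [[296.4, 185.4], [296.0, 187.1], [299.0, 175.2]]
-30 [[190.5, 225.1], [192.9, 260.2], [307.8, 225.1], [305.3, 260.3]] [[296.3, 187.5], [295.8, 189.2], [298.8, 177.2]]
0 [[199.2, 204.8], [200.9, 235.6], [298.9, 204.9], [297.1, 235.7]] [[295.8, 195.2], [295.3, 196.9], [298.3, 184.7]]
215 [100 102 104 102 108 110 110 107 130 158 157 150 152 156 158 157 159 160
 157 160 159 159 103 106 110 105 104 122 161 160 159 159 156 160 158 160
 158 158 159 157 156 160 162 159 158 102 103 101 107 103 106  97  67  61
  63  59  62]
218 [101 101 101 101 112 110 110 109 129 159 128  95  92 134 1
[... 5333 characters left out ...]
126 122 106  91
  84  83  83  84  83  84  83  84  83  84  81  82]
190 [209 210 210 198 147 140 169 176 171 165 162 156 151 149 142 136 135 125
  97  86  85  83  83  85  85  83  84  84  83  83]
192 [203 205 199 160 112 128 177 191 191 190 191 191 189 189 188 186 176 139
 106 104 104  91  85  85  84  86  83  83  86  87]
194 [195 193 178 130  96 116 158 183 188 191 191 189 189 190 191 187 163 126
 112 113 103  89  85  85  84  84  84  95 115 120]
196 [171 167 142 104  84  97 123 138 151 181 190 192 189 190 188 185 164 130
 117 112  94  87  84  84  87  98 104 119 125 125]
198 [169 164 139 114 132 173 182 179 173 186 191 192 188 169 139 127 118 116
 114 102  89  84  84  85  85  90 100 118 124 125]
```

Tips measured about 45 mm behind the reported TCP at this opening, so they now sit at z≈0.077. I'll advance over the rail, then go down with a force check.

Call:
move_arm --deltas '[{"x": 0,"y": 1,"z": 20,"rx": 0,"ry": 0,"rz": 0},{"x": 20,"y": 1,"z": 30,"rx": 0,"ry": 0,"rz": 0},{"x": 45,"y": 1,"z": 30,"rx": 0,"ry": 0,"rz": 0},{"x": 67,"y": 1,"z": 30,"rx": 0,"ry": 0,"rz": 0},{"x": 67,"y": 1,"z": 40,"rx": 0,"ry": 0,"rz": 0},{"x": 67,"y": 1,"z": 50,"rx": 0,"ry": 0,"rz": 0},{"x": 67,"y": 1,"z": 56,"rx": 0,"ry": 0,"rz": 0},{"x": 67,"y": 1,"z": 56,"rx": 0,"ry": 0,"rz": 0}]'

```text
time_s: 17.23
eef_pos: [0.5059, -0.0756, -0.0245]
tool_rot: [1.0, 0.016, -0.001, -0.0]
wrist_force: [0.0, 0.1, 0.8]
opening: 0.746
grip_force: 0.0
```

Call:
move_arm --deltas '[{"x": 0,"y": 0,"z": 4,"rx": 0,"ry": 0,"rz": 0},{"x": 0,"y": 0,"z": 8,"rx": 0,"ry": 0,"rz": 0},{"x": 0,"y": 0,"z": 10,"rx": 0,"ry": 0,"rz": 0},{"x": 0,"y": 0,"z": 10,"rx": 0,"ry": 0,"rz": 0}]'

```text
time_s: 17.73
eef_pos: [0.5065, -0.0756, -0.0341]
tool_rot: [1.0, 0.016, -0.0, 0.0]
wrist_force: [0.3, -0.2, -0.3]
opening: 0.745
grip_force: 0.0
```

```bash
python3 - <<'E'
from rail import *
s=env.get_state();m=env.camera_model("wrist");i=env.camera("wrist");cv2.imwrite("pics/w10.png",i);p=s["eef_pos"]
print(p,s["wrist_force"]);R=Rn.from_quat(s["tool_rot"])
for z in(-46,-41):print([proj(m,p+R.apply([.011,y*1e-3,z*1e-3])).round(1).tolist() for y in(-32,-22,22,32)])
g=cv2.cvtColor(i,cv2.COLOR_BGR2HSV)
for y in(200,220,235,245,255):print(y,[tuple(map(int,g[y,x])) for x in range(180,325,6)])
E
```

```text
[ 0.50653813 -0.07557663 -0.03414449] [ 0.31650468 -0.20819552 -0.34294507]
[[184.5, 239.1], [204.7, 239.1], [293.7, 239.1], [314.0, 239.2]]
[[186.5, 234.4], [206.1, 234.4], [292.3, 234.5], [311.9, 234.5]]
200 [(110, 23, 164), (105, 19, 163), (108, 19, 161), (18, 16, 161), (20, 80, 185), (19, 75, 187), (19, 82, 187), (19, 80, 181), (20, 83, 185), (20, 80, 187), (20, 82, 180), (20, 82, 180), (20, 80, 188), (20, 81, 189), (19, 79, 193), (20, 82, 190), (20, 81, 186), (19, 83, 187), (19, 80, 187), (19, 82, 181), (120, 10, 104), (111, 26, 128), (105, 26, 159), (104, 30, 160), (105, 26, 158)]
220 [(103, 22, 159), (106, 18, 156), (104, 21, 161), (108, 20, 163), (19, 79, 188), (19, 78, 189), (20, 82, 186), (19, 83, 179), (19, 82, 186), (19, 81, 189), (19, 82, 184), (19, 83, 181), (19, 80, 194), (19, 80, 189), (20, 81, 192), (19, 82, 190), (20, 81, 185), (19, 82, 187), (20, 83, 187), (19, 82, 178), (104, 28, 101), (107, 26, 158), (106, 27, 159), (106, 24, 157), (105, 26, 158)]
235 [(107, 23, 155), (95, 14, 106), (100, 21, 109), (104, 23, 146), (19, 82, 183), (19, 81, 188), (20, 84, 186), (19,
[... 330 characters left out ...]
03), (19, 79, 185), (19, 81, 186), (19, 79, 187), (19, 82, 181), (20, 81, 183), (20, 83, 187), (19, 80, 182), (19, 81, 180), (18, 79, 196), (20, 79, 190), (19, 79, 194), (19, 80, 188), (20, 83, 188), (19, 85, 185), (19, 81, 186), (19, 84, 179), (108, 26, 100), (114, 13, 99), (20, 55, 28), (101, 28, 72), (110, 31, 99)]
255 [(12, 26, 49), (23, 21, 49), (113, 10, 100), (105, 10, 101), (19, 80, 182), (19, 78, 187), (19, 78, 186), (19, 81, 179), (19, 77, 186), (19, 80, 188), (19, 82, 183), (19, 82, 183), (19, 80, 194), (20, 79, 190), (20, 81, 193), (19, 79, 187), (19, 78, 187), (19, 80, 185), (20, 82, 186), (20, 79, 180), (108, 25, 102), (109, 21, 99), (150, 38, 27), (165, 28, 18), (124, 24, 86)]
```

The rail spans columns 203–297, centred between the fingers at 187 and 312. Closing.

Call:
move_arm --deltas '[{"x": 0,"y": 0,"z": 0,"rx": 0,"ry": 0,"rz": 0},{"x": 0,"y": 0,"z": 0,"rx": 0,"ry": 0,"rz": 0},{"x": 0,"y": 0,"z": 0,"rx": 0,"ry": 0,"rz": 0},{"x": 0,"y": 0,"z": 0,"rx": 0,"ry": 0,"rz": 0}]' --grip 1 --newtons 50

```text
time_s: 18.27
eef_pos: [0.5067, -0.0757, -0.0337]
tool_rot: [1.0, 0.016, 0.0, 0.0]
wrist_force: [-0.4, 0.1, 5.7]
opening: 0.508
grip_force: 51.4
```

Call:
move_arm --deltas '[{"x": 0,"y": 0,"z": -5,"rx": 0,"ry": 0,"rz": 0},{"x": 0,"y": 0,"z": -15,"rx": 0,"ry": 0,"rz": 0},{"x": 0,"y": 0,"z": -25,"rx": 0,"ry": 0,"rz": 0},{"x": 0,"y": 0,"z": -30,"rx": 0,"ry": 0,"rz": 0},{"x": 0,"y": 0,"z": -30,"rx": 0,"ry": 0,"rz": 0}]'

```text
time_s: 18.9
eef_pos: [0.5068, -0.0756, -0.0035]
tool_rot: [1.0, 0.016, 0.0, 0.0]
wrist_force: [-0.3, -0.2, -1.3]
opening: 0.505
grip_force: 50.9
```

```bash
python3 - <<'E'
from rail import *
s=env.get_state();a=env.camera("side");cv2.imwrite("pics/s11.png",a);print(s["eef_pos"],s["wrist_force"],s["opening"])
q,st=rail(a,(225,165,310,205));print(st)
# lens: scene & side views
for n in("scene","side"):
    i=cv2.imread(f"pics/{n}0.png");h=cv2.cvtColor(i,cv2.COLOR_BGR2HSV);x0,y0,x1,y1=(355,190,410,235) if n=="scene" else (205,250,290,335)
    k=((h[...,1]<30)&(h[...,2]>190)).astype(np.uint8);w=np.zeros_like(k);w[y0:y1,x0:x1]=1;k*=w
    nn,l,t,c=cv2.connectedComponentsWithStats(k);j=1+t[1:,4].argmax();print(n,t[j],c[j])
    b=cv2.inRange(h,(100,100,40),(130,255,255))*w;print("blue",cv2.moments(b)["m10"]/max(1,cv2.moments(b)["m00"]),cv2.moments(b)["m01"]/max(1,cv2.moments(b)["m00"]),cv2.boundingRect(b))
A=cv2.imread("pics/scene0.png")[180:262,350:420];B=cv2.imread("pics/side0.png")[245:380,195:285]
cv2.imwrite("pics/c12.png",np.hstack([cv2.resize(A,(490,574),interpolation=2)[:570],cv2.resize(B,(306,459),interpolation=2) if 0 else cv2.copyMakeBorder(cv2.resize(B,(306,459),interpolation=2),0,111,0,0,0)]))
E
```

```text
[ 0.50682094 -0.07564946 -0.00349247] [-0.28007439 -0.19859422 -1.34947726] 0.505143500614973
[245 175  28  16 352]
scene [365 198   7  16  59] [368.10169492 205.3220339 ]
blue 380.5136186770428 210.17509727626458 (372, 201, 18, 19)
side [245 258  45  24 461] [266.68112798 267.47071584]
blue 250.5107913669065 285.41726618705036 (233, 273, 26, 35)
```

View pics/c12.png

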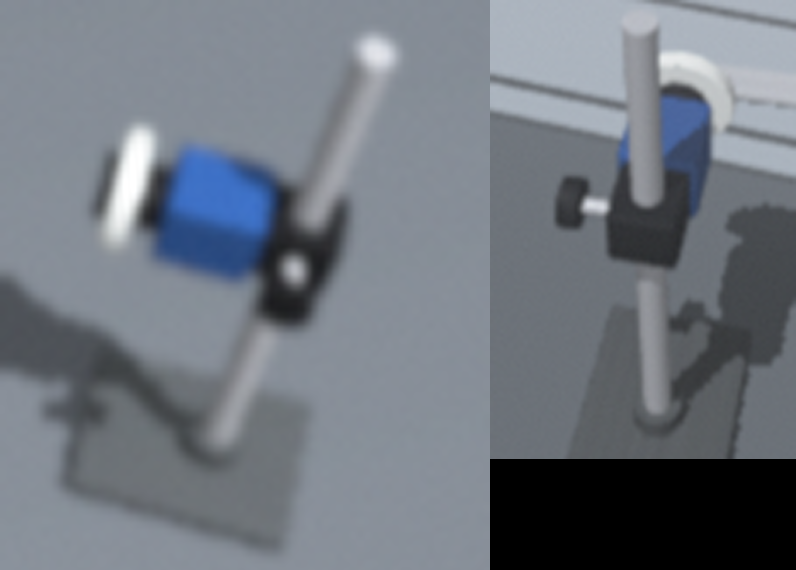

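The rail is lifted and held (opening 0.505, about 43 mm). The last picture shows the lens front at scene pixel (365,207), the ring at (368,207), and the column from (381,244) to (404,187); in the side view the foot is at (243,366). I'll leave from under the guard towards the robot, then go up and across.

Call:
move_arm --deltas '[{"x": -40,"y": 0,"z": -15,"rx": 0,"ry": 0,"rz": 0},{"x": -60,"y": 0,"z": -50,"rx": 0,"ry": 0,"rz": 0},{"x": -60,"y": 0,"z": -105,"rx": 0,"ry": 0,"rz": 0},{"x": -60,"y": -15,"z": -160,"rx": 0,"ry": 0,"rz": 0},{"x": -60,"y": -40,"z": -215,"rx": 0,"ry": 0,"rz": 0},{"x": -60,"y": -75,"z": -260,"rx": 0,"ry": 0,"rz": 0},{"x": -60,"y": -115,"z": -300,"rx": 0,"ry": 0,"rz": 0},{"x": -60,"y": -165,"z": -303,"rx": 0,"ry": 0,"rz": 0}]'

```text
time_s: 19.95
eef_pos: [0.4419, 0.0884, 0.3014]
tool_rot: [1.0, 0.016, 0.002, -0.0]
wrist_force: [1.4, 0.4, -2.4]
opening: 0.51
grip_force: 51.3
```

Call:
move_arm --deltas '[{"x": 0,"y": -45,"z": 0,"rx": 0,"ry": 0,"rz": 0},{"x": 0,"y": -95,"z": 0,"rx": 0,"ry": 0,"rz": 0},{"x": 0,"y": -145,"z": 0,"rx": 0,"ry": 0,"rz": 0},{"x": -15,"y": -185,"z": 0,"rx": 0,"ry": 0,"rz": 0},{"x": -25,"y": -215,"z": 0,"rx": 0,"ry": 0,"rz": 0},{"x": -25,"y": -215,"z": 0,"rx": 0,"ry": 0,"rz": 0},{"x": -25,"y": -215,"z": 0,"rx": 0,"ry": 0,"rz": 0}]'

```text
time_s: 20.82
eef_pos: [0.4092, 0.3011, 0.2986]
tool_rot: [1.0, 0.017, -0.0, 0.0]
wrist_force: [0.2, -0.7, -1.4]
opening: 0.499
grip_force: 51.2
```

```bash
cat > look.py <<'E'
from rail import *
def grab(n):
    s=env.get_state();m=env.camera_model("wrist");i=env.camera("wrist");cv2.imwrite(f"pics/{n}.png",i);pickle.dump(m,open(n+".pkl","wb"))
    h=cv2.cvtColor(i,cv2.COLOR_BGR2HSV);print(n,s["time_s"],s["eef_pos"].round(4),s["opening"])
    b=cv2.inRange(h,(100,110,40),(130,255,255));w=((h[...,1]<35)&(h[...,2]>200)).astype(np.uint8)
    for nm,k in(("blue",b),("white",w)):
        N,l,t,c=cv2.connectedComponentsWithStats(k)
        for j in range(1,N):
            if t[j,4]>60:
                r=cv2.minAreaRect(np.argwhere(l==j)[:,::-1].astype(np.float32));print(nm,t[j],c[j].round(1),np.round(r[0],1),np.round(r[1],1),round(r[2],1))
    print([proj(m,X).round(0) for X in([.442,.459,.19],[.44,.54,0],[.44,.54,.2])])
E
python3 -c "
from look import *
grab('a1')"
```

```text
a1 20.825 [0.4092 0.3011 0.2986] 0.4988595482509712
blue [   0  111   65   50 2591] [ 28.8 135.7] [ 31.6 135.7] [48.1 63.4] 87.8
white [ 59 115  11  29 212] [ 63.7 130.1] [ 63.4 129.2] [28.7  8.9] 83.7
[array([ 86., 137.]), array([ 97., 118.]), array([ -8., 138.])]
```

Call:
move_arm --deltas '[{"x": 0,"y": -30,"z": -40,"rx": 0,"ry": 0,"rz": 0},{"x": 0,"y": -30,"z": -60,"rx": 0,"ry": 0,"rz": 0},{"x": 0,"y": -30,"z": -60,"rx": 0,"ry": 0,"rz": 0},{"x": 0,"y": -30,"z": -60,"rx": 0,"ry": 0,"rz": 0}]'

```text
time_s: 21.38
eef_pos: [0.4082, 0.3306, 0.3579]
tool_rot: [1.0, 0.016, -0.001, 0.0]
wrist_force: [-0.7, -0.3, -1.3]
opening: 0.503
grip_force: 51.7
```

```bash
python3 -c "
from look import *
grab('a2')
i=cv2.imread('pics/a2.png')
import sys
print(i[100:170:3,60:150:4].max(2))
"
```

```text
a2 21.375 [0.4082 0.3306 0.3579] 0.5032826010963227
blue [  67  108   56   41 1735] [ 92.9 127.6] [ 94.5 128.1] [39.9 53.2] 86.6
white [122 112   8  23 141] [125.2 123.1] [125.5 123. ] [22.  7.] 90.0
[array([138., 129.]), array([130., 115.]), array([ 62., 130.])]
[[134 102 114 109 112 112 113 109 111 114 101 106 105 106 108 106 108 145
  147 106 104 102 105]
 [147  93 109 109 109 114 110 112 110 113 102 104 105 104 106 106 159 175
  136 101 102 104 105]
 [157  87 106 112 108 112 111 110 114 115 102 104 105 101 104 103 190 183
   99 101 102 105 102]
 [168  95 111 106 105 100  92  96 100  99 103 110  87  84  78  74 195 190
  100  99 103 100 102]
 [158  89 118 144 143 147 145 149 148 151 149 153 111  75  66  87 198 195
   95 102  71  64 101]
 [ 50  56 104 150 149 149 146 147 152 149 151 154 116  74  49  86 203 198
  100  63  53  49  98]
 [ 61  64  84 146 148 147 145 149 149 148 151 151 127  74  60 102 209 204
  102  44  44  44  69]
 [ 52  58  62 146 148 146 146 144 149 149 148 151 138  75  58 103 213 206
  101  52  52  48  46]
 [ 69  57  56 144 144 149 146 148 148 148 149 148 147  72  6
[... 792 characters left out ...]
157 142  99 103 112]
 [113 112 111 112 111 111 109 115 116 115 110 112 116 112 112 113 115 115
  128 131 100 109 112]
 [113 109 111 111 111 110 113 114 112 112 114 114 112 113 112 115 114 114
  115 117 115 110 115]
 [109 110 112 111 112 115 114 115 115 112 113 112 113 114 115 114 114 114
  116 117 113 112 116]
 [113 112 108 111 113 112 111 112 115 115 109 112 114 112 112 116 112 114
  113 115 115 113 111]
 [111 112 113 113 110 113 114 111 111 112 109 114 114 108 113 114 118 114
  115 113 111 112 115]
 [111 114 111 111 111 107 111 116 113 113 112 113 115 112 108 114 116 111
  115 114 112 112 115]
 [111 108 110 111 112 113 114 112 113 112 114 112 112 115 112 112 111 110
  111 115 114 115 112]]
```

```bash
python3 - <<'E'
from rail import *
from scipy.optimize import brentq
S=env.camera_model("scene");D=env.camera_model("side")
foot=tri([(S,381.1,243.6),(D,243.5,365.6)]);top=tri([(S,403.9,187.4),(D,239.4,251.5)]);print("foot",foot,"top",top)
E={}
for n,box in(("a1",(48,100,80,165)),("a2",(110,92,145,158))):
    m=pickle.load(open(n+".pkl","rb"));i=cv2.imread(f"pics/{n}.png");h=cv2.cvtColor(i,cv2.COLOR_BGR2HSV)
    k=((h[...,2]>130)&(h[...,1]<60)).astype(np.uint8);w=np.zeros_like(k);w[box[1]:box[3],box[0]:box[2]]=1;k*=w
    N,l,t,c=cv2.connectedComponentsWithStats(k);j=1+t[1:,4].argmax();p=np.argwhere(l==j)[:,::-1].astype(np.float32)
    r=cv2.minAreaRect(p);b=cv2.boxPoints(r);o=b[np.argsort(b[:,1])];e1=o[:2].mean(0);e2=o[2:].mean(0)
    vx=p.mean(0);print(n,t[j],np.round(r[0],1),np.round(r[1],1),r[2],e1,e2)
    E[n]=(m,e1,e2)
    for z in(.17,.19,.21,.23):
        A=onz(m,*e1,z);B=onz(m,*e2,z);d=B-A;print(z,((A+B)/2).round(4),"len",np.linalg.norm(d).round(4),"axis yaw",np.degrees(np.arctan2(d[1],d[0])).round(2))
for q in(1,2):print(tri([(E[n][0],*E[n][q]) for n in E]))
mid=[(E[n][0],*((E[n][1]+E[n][2])/2)) for n in E];print(tri(mid),tri(mid+[(S,368.3,206.7)]))
print("lensfront scene ring proj",[proj(S,tri(mid)[0])])
m=E["a2"][0];g=cv2.imread("pics/a2.png").max(2)
for y in range(106,146,2):print(y,g[y,132:158])
E
```

```text
foot (array([0.44293997, 0.5433388 , 0.01568597]), [np.float64(0.0015405122643456825), np.float64(0.0015405122643456772)]) top (array([0.44107019, 0.5412816 , 0.3207187 ]), [np.float64(0.0009462464329200787), np.float64(0.0009462464329201085)])
a1 [ 58 101  22  63 679] [ 68.1 132.3] [62.1 20. ] 87.95458984375 [ 66.97452 101.28664] [ 69.191086 163.35033 ]
0.17 [0.4417 0.4872 0.17  ] len 0.0638 axis yaw 172.91
0.19 [0.4448 0.4752 0.19  ] len 0.0596 axis yaw 172.91
0.21 [0.448  0.4632 0.21  ] len 0.0554 axis yaw 172.91
0.23 [0.4512 0.4512 0.23  ] len 0.0512 axis yaw 172.91
a2 [121 100  17  52 474] [128.2 125.7] [51.4 14.7] 86.56636810302734 [126.66124 100.02034] [129.74254 151.37546]
0.17 [0.4422 0.4778 0.17  ] len 0.0615 axis yaw 177.9
0.19 [0.4448 0.4699 0.19  ] len 0.0581 axis yaw 177.9
0.21 [0.4474 0.462  0.21  ] len 0.0547 axis yaw 177.9
0.23 [0.45   0.4541 0.23  ] len 0.0514 axis yaw 177.9
(array([0.47480421, 0.46343441, 0.20378512]), [np.float64(0.000343533544600769), np.float64(0.0003435335446008443)])
(array([0.42410571, 0.45668535, 0.22612076]), [np.float64(0.00063574006492401
[... 1895 characters left out ...]

  53  67  66  71  62  57  64  65]
134 [109 102 103 101  97  67  53  47  51  48  49  49  48  47  42  45  47  51
  66  77  77  70  69  64  69  67]
136 [129  99 100 102 104  92  55  48  45  41  35  49  48  48  46  45  47  60
  87 104 101  99  94  73  64  69]
138 [153 110 101 101 105 105  91  66  49  48  48  52  41  43  40  44  58  76
  96  99  98  98  98  92  63  64]
140 [171 137 104 101 102 101 103 100  88  77  68  74  73  74  73  72  80  85
  89  89  92  88  82  80  66  74]
142 [179 162 122 101 104 102  99 103 103  99 102 104 103  97 102  99 110 110
 114 112 112 114 114 109 113 114]
144 [176 176 156 115 100  99 101 100 102 101 102 103 102 107  99 106 110 109
 111 113 109 115 115 114 115 113]
```

Call:
move_arm --deltas '[{"x": -35,"y": -10,"z": 0,"rx": 0,"ry": 0,"rz": 0},{"x": -70,"y": -25,"z": 0,"rx": 0,"ry": 0,"rz": 0},{"x": -70,"y": -25,"z": 0,"rx": 0,"ry": 0,"rz": 0},{"x": -70,"y": -25,"z": 0,"rx": 0,"ry": 0,"rz": 0}]'

```text
time_s: 21.92
eef_pos: [0.3377, 0.3539, 0.3585]
tool_rot: [1.0, 0.016, -0.0, 0.0]
wrist_force: [0.5, -0.1, -1.2]
opening: 0.507
grip_force: 51.6
```

```bash
python3 -c "
from look import *
grab('a3')
"
```

```text
a3 21.925 [0.3377 0.3539 0.3585] 0.5070061725972004
blue [  80   37   57   46 2077] [106.8  59.1] [108.   59.4] [45.5 54.9] 88.4
white [139  39   9  26 181] [142.4  52.2] [142.2  51.5] [25.6  7.7] 84.3
[array([154.,  64.]), array([140.,  73.]), array([74., 62.])]
```

Call:
move_arm --deltas '[{"x": 45,"y": 15,"z": 20,"rx": 0,"ry": 0,"rz": 0},{"x": 90,"y": 30,"z": 40,"rx": 0,"ry": 0,"rz": 0},{"x": 130,"y": 30,"z": 50,"rx": 0,"ry": 0,"rz": 0},{"x": 130,"y": 30,"z": 50,"rx": 0,"ry": 0,"rz": 0},{"x": 130,"y": 30,"z": 50,"rx": 0,"ry": 0,"rz": 0}]'

```text
time_s: 22.6
eef_pos: [0.4685, 0.3279, 0.3085]
tool_rot: [1.0, 0.016, -0.0, 0.0]
wrist_force: [0.3, -0.2, -1.0]
opening: 0.501
grip_force: 51.6
```

```bash
python3 - <<'E'
from look import *
grab('a4')
L=[]
for n in("a1","a2","a3","a4"):
    m=pickle.load(open(n+".pkl","rb"));i=cv2.imread(f"pics/{n}.png");g=cv2.GaussianBlur(i.max(2),(3,3),0)
    u,v=proj(m,[.443,.455,.2])
    k=(g<60).astype(np.uint8);k=cv2.morphologyEx(k,cv2.MORPH_OPEN,np.ones((5,5)))
    N,l,t,c=cv2.connectedComponentsWithStats(k)
    for j in range(1,N):
        if np.hypot(*(c[j]-[u,v]))<40 and t[j,4]>80:print(n,(u.round(),v.round()),t[j],c[j].round(1))
E
```

```text
a4 22.6 [0.4685 0.3279 0.3085] 0.5012951528209184
blue [  45  168   62   49 2278] [ 74.5 191.7] [ 76.  191.7] [47.6 61.4] 88.4
white [105 180   8  22 149] [108.3 191.1] [108.5 190.5] [21.  7.] 90.0
[array([124., 193.]), array([121., 155.]), array([ 41., 195.])]
a1 (np.float64(84.0), np.float64(138.0)) [ 80 117  22  33 616] [ 90.7 132.9]
a2 (np.float64(138.0), np.float64(130.0)) [136 113  15  27 319] [142.9 126.1]
a3 (np.float64(155.0), np.float64(62.0)) [153  45  13  30 308] [159.2  59.6]
a3 (np.float64(155.0), np.float64(62.0)) [131  63   9  13  89] [135.1  68.7]
a4 (np.float64(124.0), np.float64(195.0)) [121 176  16  28 384] [128.9 189.4]
```

```bash
python3 - <<'E'
from look import *
M={n:pickle.load(open(n+".pkl","rb")) for n in("a1","a2","a3","a4")};S=env.camera_model("scene");D=env.camera_model("side")
c={"a1":(90.7,132.9),"a2":(142.9,126.1),"a3":(159.2,59.6),"a4":(128.9,189.4)}
for ks in(("a2","a3","a4"),("a1","a2","a3","a4"),("a3","a4")):
    X=tri([(M[k],*c[k]) for k in ks]);print(ks,X[0].round(4),np.round(X[1],4))
X=tri([(M[k],*c[k]) for k in("a2","a3","a4")])[0]
print(tri([(M[k],*c[k]) for k in("a2","a3","a4")]+[(S,365.2,207)]));print("scene proj",proj(S,X))
# blue centroid & white too
b={"a2":(92.9,127.6),"a3":(106.8,59.1),"a4":(74.5,191.7)};w={"a2":(125.2,123.1),"a3":(142.4,52.2),"a4":(108.3,191.1)}
for q in(b,w):X2=tri([(M[k],*q[k]) for k in q]);print(X2)
B=tri([(M[k],*b[k]) for k in b])[0];C=np.array([.442,.5425,0])
for a,bb in((C,X),(C,B),(B,X)):d=bb-a;print("axis yaw",np.degrees(np.arctan2(d[1],d[0])),np.hypot(d[0],d[1]))
E
```

```text
('a2', 'a3', 'a4') [0.446  0.4532 0.1905] [0.0003 0.0002 0.0001]
('a1', 'a2', 'a3', 'a4') [0.446  0.4531 0.1906] [0.0001 0.0004 0.0002 0.0001]
('a3', 'a4') [0.4461 0.4533 0.1905] [0.0001 0.0001]
(array([0.44588924, 0.45400103, 0.18647545]), [np.float64(0.00068881724119829), np.float64(0.0006960545778854849), np.float64(0.0013454610208629904), np.float64(0.0019430078097935038)])
scene proj [365.71177556 205.89724142]
(array([0.4438926 , 0.50644629, 0.19766462]), [np.float64(0.0007051219004637314), np.float64(0.00036263176821592266), np.float64(0.0003826897028997527)])
(array([0.45090349, 0.46439369, 0.21131745]), [np.float64(4.653471981493932e-05), np.float64(0.0005106425345449327), np.float64(0.0005001408890197406)])
axis yaw -87.45675570964501 0.08942428318495915
axis yaw -86.9950838880557 0.036103353346939114
axis yaw -87.76933819599644 0.05332289539852126
```

```bash
cat > inhand.py <<'E'
from look import *
def inhand(i,m,s,zt=-.0557,pr=True):
    R=Rn.from_quat(s["tool_rot"]);T=s["eef_pos"]
    def tp(u,v):
        o,d=ray(m,u,v);o=R.inv().apply(o-T);d=R.inv().apply(d);return (o+d*(zt-o[2])/d[2])*1000
    h=cv2.cvtColor(i,cv2.COLOR_BGR2HSV);k=cv2.inRange(h,(10,50,90),(28,200,255));k[:, :150]=0;k[:,350:]=0
    N,l,t,c=cv2.connectedComponentsWithStats(k);j=1+t[1:,4].argmax();q=l==j;print(t[j])
    P=[]
    for v in range(t[j,1]+4,200,8):
        x=np.where(q[v])[0];P.append((*tp(x[0]-.5,v)[:2],*tp(x[-1]+.5,v)[:2]))
    P=np.array(P);print(P[::4].round(1))
    mid=(P[:,1]+P[:,3])/2;f=np.polyfit((P[:,0]+P[:,2])/2,mid,1);print("mid y at x=0, slope deg",f[1].round(2),np.degrees(np.arctan(f[0])).round(2),"at 111:",np.polyval(f,111).round(2))
    cs=[np.where(q[:,u])[0][0] for u in range(220,280,6)];print("end x",[tp(u,v-.5)[0].round(1) for u,v in zip(range(220,280,6),cs)],cs)
E
python3 - <<'E'
from inhand import *
s=env.get_state();inhand(cv2.imread("pics/a4.png"),pickle.load(open("a4.pkl","rb")),s)
E
```

```text
[  188     9   138   325 33732]
[[107.4 -22.  107.4  21.7]
 [ 97.  -21.9  97.   21.6]
 [ 86.  -21.9  86.   21.6]
 [ 74.2 -22.2  74.2  21.5]
 [ 61.6 -22.1  61.6  21.4]
 [ 48.1 -22.5  48.1  21.4]]
mid y at x=0, slope deg -0.55 0.24 at 111: -0.08
end x [np.float64(108.8), np.float64(108.8), np.float64(108.8), np.float64(108.8), np.float64(108.5), np.float64(108.5), np.float64(108.5), np.float64(108.5), np.float64(108.5), np.float64(108.5)] [np.int64(9), np.int64(9), np.int64(9), np.int64(9), np.int64(10), np.int64(10), np.int64(10), np.int64(10), np.int64(10), np.int64(10)]
```

The lens front is at about (0.446, 0.4515, 0.190), looking along yaw -87.5° (three views agree to 0.3 mm). The sawn end in the tool frame is about (109, 0, -44.5) mm. I'll retreat, turn, then lower to the target.

Call:
move_arm --deltas '[{"x": -8,"y": 54,"z": 0,"rx": 0,"ry": 0,"rz": 0},{"x": -16,"y": 108,"z": 0,"rx": 0,"ry": 0,"rz": -10},{"x": -16,"y": 108,"z": 0,"rx": 0,"ry": 0,"rz": -20},{"x": -16,"y": 108,"z": 0,"rx": 0,"ry": 0,"rz": -30},{"x": -16,"y": 108,"z": 0,"rx": 0,"ry": 0,"rz": -40},{"x": -16,"y": 108,"z": 0,"rx": 0,"ry": 0,"rz": -50},{"x": -16,"y": 108,"z": 0,"rx": 0,"ry": 0,"rz": -60},{"x": -16,"y": 108,"z": 0,"rx": 0,"ry": 0,"rz": -70}]'

```text
time_s: 23.65
eef_pos: [0.4552, 0.2202, 0.3097]
tool_rot: [0.808, 0.59, 0.001, 0.0]
wrist_force: [0.1, 0.3, -1.6]
opening: 0.502
grip_force: 51.8
```

Call:
move_arm --deltas '[{"x": 0,"y": 0,"z": 20,"rx": 0,"ry": 0,"rz": -10},{"x": 0,"y": 0,"z": 50,"rx": 0,"ry": 0,"rz": -20.9},{"x": 0,"y": 0,"z": 90,"rx": 0,"ry": 0,"rz": -20.9},{"x": 0,"y": 0,"z": 130,"rx": 0,"ry": 0,"rz": -20.9},{"x": 0,"y": 0,"z": 155,"rx": 0,"ry": 0,"rz": -20.9},{"x": 0,"y": 0,"z": 160,"rx": 0,"ry": 0,"rz": -20.9},{"x": 0,"y": 0,"z": 160,"rx": 0,"ry": 0,"rz": -20.9},{"x": 0,"y": 0,"z": 160,"rx": 0,"ry": 0,"rz": -20.9}]'

```text
time_s: 24.65
eef_pos: [0.4563, 0.2202, 0.1502]
tool_rot: [0.69, 0.724, 0.001, 0.001]
wrist_force: [-0.7, -0.3, -1.2]
opening: 0.504
grip_force: 51.7
```

```bash
python3 - <<'E'
from inhand import *
s=env.get_state();R=Rn.from_quat(s["tool_rot"]);M=R.as_matrix();print(s["time_s"],s["eef_pos"],M.round(4),"yaw",np.degrees(np.arctan2(M[1,0],M[0,0])),s["opening"],s["grip_force"],s["joint_positions"].round(2))
print("sawn now",s["eef_pos"]+R.apply([.109,0,-.0445]),"go",totool([.4556,.2427,.1455]))
m=env.camera_model("wrist");i=env.camera("wrist");cv2.imwrite("pics/b1.png",i);inhand(i,m,s)
a=env.camera("side");cv2.imwrite("pics/b1s.png",a);c=env.camera("scene");cv2.imwrite("pics/b1c.png",c)
for n,im in(("side",a),("scene",c)):
    mm=env.camera_model(n);h=cv2.cvtColor(im,cv2.COLOR_BGR2HSV);k=cv2.inRange(h,(8,50,80),(28,200,255));u,v=proj(mm,s["eef_pos"]+R.apply([.04,0,-.0445])).astype(int)
    w=np.zeros_like(k);w[v-70:v+70,u-70:u+70]=255;k&=w;N,l,t,cc=cv2.connectedComponentsWithStats(k);j=1+t[1:,4].argmax();p=np.argwhere(l==j)[:,::-1].astype(np.float32)
    hull=cv2.convexHull(p)[:,0];ap=cv2.approxPolyDP(hull,2,True)[:,0];print(n,t[j],ap.tolist())
    for z in(-.0335,-.0555):
        print(z,[proj(mm,s["eef_pos"]+R.apply([x,y,z])).round(1).tolist() for x in(-.041,.109) for y in(-.022,.022)])
E
```

```text
24.65 [0.4563333  0.220163   0.15019327] [[-4.870e-02  9.988e-01  2.000e-03]
 [ 9.988e-01  4.870e-02  6.000e-04]
 [ 5.000e-04  2.100e-03 -1.000e+00]] yaw 92.78863826700582 0.5042710868676967 51.74553461372852 [ 0.32  0.38  1.9  -0.    0.86  0.27]
sawn now [0.45093942 0.32900941 0.19474228] go [22.54387217  0.35431769  4.70417   ]
[  188     9   123   325 33638]
[[108.8 -22.9 108.8  21.3]
 [ 98.3 -22.5  98.3  21.3]
 [ 87.2 -22.8  87.2  20.9]
 [ 75.4 -22.7  75.4  20.8]
 [ 62.7 -23.   62.7  21.2]
 [ 49.2 -23.   49.2  21.1]]
mid y at x=0, slope deg -1.28 0.28 at 111: -0.74
end x [np.float64(110.2), np.float64(110.2), np.float64(110.2), np.float64(110.2), np.float64(110.2), np.float64(110.2), np.float64(110.2), np.float64(110.2), np.float64(110.2), np.float64(110.2)] [np.int64(9), np.int64(9), np.int64(9), np.int64(9), np.int64(9), np.int64(9), np.int64(9), np.int64(9), np.int64(9), np.int64(9)]
side [256 187  28  46 878] [[282.0, 188.0], [282.0, 204.0], [275.0, 232.0], [256.0, 230.0], [256.0, 220.0], [268.0, 188.0]]
-0.0335 [[285.1, 194.7], [267.9, 192.7], [275.2, 232.8], [255.5, 230.1]]
-0.0555 [[285.4, 187.4], [268.1, 185.5], [275.4, 225.0], [255.5, 222.4]]
scene [ 268  119   58   29 1075] [[325.0, 132.0], [322.0, 145.0], [277.0, 147.0], [271.0, 145.0], [268.0, 139.0], [270.0, 134.0], [289.0, 119.0], [321.0, 120.0]]
-0.0335 [[288.7, 180.7], [284.8, 189.6], [330.5, 192.1], [327.2, 201.5]]
-0.0555 [[289.1, 176.5], [285.1, 185.4], [331.4, 188.0], [328.1, 197.3]]
```

Call:
move_arm --deltas '[{"x": 8,"y": 1,"z": 3,"rx": 0,"ry": 0,"rz": 0},{"x": 16,"y": 1,"z": 5,"rx": 0,"ry": 0,"rz": 0},{"x": 22,"y": 1,"z": 5,"rx": 0,"ry": 0,"rz": 0},{"x": 22,"y": 1,"z": 5,"rx": 0,"ry": 0,"rz": 0},{"x": 22,"y": 1,"z": 5,"rx": 0,"ry": 0,"rz": 0},{"x": 22,"y": 1,"z": 5,"rx": 0,"ry": 0,"rz": 0}]'

```text
time_s: 25.55
eef_pos: [0.4558, 0.2418, 0.144]
tool_rot: [0.69, 0.724, -0.0, 0.0]
wrist_force: [0.5, 0.2, -1.1]
opening: 0.503
grip_force: 51.7
```

```bash
python3 - <<'E'
from inhand import *
s=env.get_state();R=Rn.from_quat(s["tool_rot"]);print(s["time_s"],s["eef_pos"],"sawn",s["eef_pos"]+R.apply([.1095,-.0004,-.0445]),"tilt",R.as_matrix()[2].round(4),s["grip_force"])
X=s["eef_pos"]+R.apply([.1095,-.0004,-.0445]);L=np.array([.4461,.4515,.190]);a=np.radians(-87.5);e=X-L;print("out",e@[np.cos(a),np.sin(a),0],"side",e@[-np.sin(a),np.cos(a),0],"up",e[2])
im=env.camera("side");mm=env.camera_model("side");h=cv2.cvtColor(im,cv2.COLOR_BGR2HSV);k=cv2.inRange(h,(8,50,80),(28,200,255));u,v=proj(mm,X).astype(int)
w=np.zeros_like(k);w[v-60:v+25,u-30:u+40]=255;k&=w;N,l,t,cc=cv2.connectedComponentsWithStats(k);j=1+t[1:,4].argmax();q=l==j;print(t[j],cv2.approxPolyDP(cv2.convexHull(np.argwhere(q)[:,::-1].astype(np.float32))[:,0],1.5,True)[:,0].tolist())
for z in(-.0335,-.0555):print([proj(mm,s["eef_pos"]+R.apply([x,y,z])).round(1).tolist() for x in(.1095,) for y in(-.0224,.0216)])
# sawn face brightness rows along the middle column, guard state red check
print(im[v-16:v+14,u].tolist())
E
```

```text
25.55 [0.45583967 0.24178875 0.14401276] sawn [0.45015792 0.35114597 0.18850295] tilt [-1.e-04  1.e-04 -1.e+00] 51.74478605389595
out 0.10043552199993175 side -0.0003233273186889528 up -0.0014970535188105205
[253 194  29  47 903] [[280.0, 195.0], [280.0, 212.0], [273.0, 239.0], [255.0, 238.0], [253.0, 230.0], [266.0, 195.0]]
[[273.3, 241.6], [253.3, 238.8]]
[[273.5, 233.8], [253.1, 231.0]]
[[162, 212, 233], [160, 209, 231], [159, 206, 229], [158, 204, 228], [157, 203, 226], [155, 200, 225], [154, 198, 224], [154, 199, 224], [154, 199, 224], [157, 203, 227], [159, 204, 228], [157, 202, 227], [148, 190, 218], [134, 170, 198], [130, 165, 191], [130, 165, 191], [137, 167, 190], [161, 173, 185], [187, 182, 178], [198, 187, 179], [199, 189, 180], [196, 187, 178], [197, 187, 180], [196, 187, 178], [198, 188, 180], [197, 187, 179], [187, 178, 170], [158, 151, 146], [129, 124, 120], [153, 146, 141]]
```

Call:
move_arm --deltas '[{"x": 0,"y": 0,"z": 0,"rx": 0,"ry": 0,"rz": 0},{"x": 0,"y": 0,"z": 0,"rx": 0,"ry": 0,"rz": 0},{"x": 0,"y": 0,"z": 0,"rx": 0,"ry": 0,"rz": 0},{"x": 0,"y": 0,"z": 0,"rx": 0,"ry": 0,"rz": 0}]'

```text
time_s: 26.1
eef_pos: [0.4558, 0.2419, 0.144]
tool_rot: [0.69, 0.724, -0.0, 0.0]
wrist_force: [-0.6, 0.8, -1.9]
opening: 0.508
grip_force: 51.7
```

```bash
python3 -c "
from cell import env
s=env.get_state();print(s['eef_pos'],abs(s['joint_vel']).max(),s['grip_force'])
print(env.job_done())"
```

```text
[0.45583034 0.24192873 0.14395777] 0.0025437431260695526 51.74477443099022
the job is handed in; nothing more can be done
None
```

The job is handed in at about 26 s, verdict not reported: the guard is up on its stop, and the rail is held steady and level, groove down, with its sawn end square to the lens, measured 100 mm from it and centred to within about 2 mm.

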